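# Set the contact gaps of a switching unit and lock the setting peg

## Robot

A 6-joint arm with a two-finger parallel gripper is mounted at the origin on the work surface. World frame = base frame: x ahead of the robot, y to its left, z up, the work surface at z = 0. Lengths are in m, angles in rad, forces in N, time in s.
With the tool pointing down it reaches from about 0.35 to 0.975 m from the base axis. Payload 4.9 kg.
Tool frame: the origin (TCP) lies on the centre line of the jaws, within the pads' length; the fingertips stand 14 mm ahead of it and the grasp point (between the pads) lies 5 mm behind it; x points along the fingers, z is the direction in which the jaws open and shut, and the axes are right-handed (so a half turn about x gives the same grasp; the last joint's range is limited). The gripper opens to 85 mm and grips with 20 to 120 N. Pads are 22 mm wide; open, the fingers measure 114 mm over their backs; the gripper's body (76 mm by 85 mm) begins 54 mm behind the grasp point. The pads swing forward as they close: fully open they stand 13 mm farther back than shut.
Start: joints at [1.154, 0.053, 1.613, -0, 1.476, -0.119], TCP at [0.183, 0.597, 0.245] pointing down, gripper open.
Joint ranges: [-3.01, 3.01], [-1.01, 2.22], [0.06, 2.58], [-1.02, 4.17], [0.09, 2.62], [-3.14, 3.14]. Speed limits (rad/s): [2.57, 2.57, 3.14, 3.14, 3.14, 3.14].

## Interface

Orientations are given as a rotation vector (axis times angle).
In Python, from station import ctrl gives the robot as it stands.
- The arm moves only by the tool move_arm, never from a script. Its argument "increments" is a list that holds one entry, the list of rows, each a list of 4 numbers: the shift along the tool's x, y, z in units of 25 cm (1.0 is 25 cm), then the turn about the tool's x in units of 90 degrees (1.0 is 90 degrees). A call has 1 to 20 rows; each row shifts and turns the commanded pose from where the row before left it, along the tool's axes as they then stand; what a row does not reach is not made up. A row lasts 1/12 s, in which the tool goes at most 41.7 mm and 7.16 degrees, less where a joint would pass 70% of its speed; a pose out of reach is approached as far as the arm can. A call with a number of a shift or a turn outside -1 to 1 is refused whole. A call with a gripper value outside its range is refused whole. "gripper" is the closure, from 0 (fully open) to 1 (shut), set as the call begins (left out, the last holds). The fingers move at their own pace and stop on an object; "squeeze" is the grip in N (left out, the last holds). Time passes only in rows, so rows that do not move let the fingers close. It gives the time, the measured TCP pose, the force and the opening at its end, in the units of the state.
- ctrl.get_obs(): the state, without advancing time (a new reading comes with each control period).
- ctrl.get_image(name): name is "scene" or "top" or "wrist"; returns a dict with "pixels" (480x640x3 uint8, red, green, blue), "depth" (480x640 float32, m along the optical axis (not along the pixel's ray), 0 where there is no reading), "K" (3x3 intrinsics, pixels), "k1" (the pictures are not rectified: a ray, as slopes to the right and down, at radius r is drawn at 1 + k1 r^2 times it, then the intrinsics apply), "extrinsics" (4x4, takes a point from camera to world coordinates); the wrist camera has in their place "tool_from_camera" (4x4, takes a point from camera to tool coordinates, whose origin is the TCP and whose axes are the tool frame's). Camera axes: x right, y up, looking along -z (the intrinsics and any distortion apply to the point x, -y, -z); pixel columns grow to the right and rows downward; lengths in m; the calibration is good to about 2 mm. A picture is of the moment at which its call begins: read the wrist's pose just before it.
- ctrl.finish_job(): hands the job in, once; it reports no verdict.
Trained networks look in the newest picture that a camera, given by its name, has taken for a name from the list of things; names that differ only in an ending like _2 or _b are one class to them, and where a whole thing is asked for, a point or a joint stands for the part that bears it (a point fixed in the world has none). Each returns a list of dicts, best first, with "score" (0 to 1); they miss things now and then, are a little off and sometimes report something else, mostly with a low value. They report only what shows in the picture. A call takes as long as a camera call. They do not tell look-alikes from the thing itself.
- ctrl.trace(camera, target): "region" (480x640 bool, what is visible of it) and "pixel" ([row, column] in pixels, amid what is visible of it).
The state is a dict: "t": time; "q": joint angles; "dq": joint speeds; "effort": joint torques, N m; "tool_pos": TCP position; "tool_rot": TCP orientation; "contact_force": force on the tool from outside, world axes, zero at the start; "wrist_torque": the same for the moment, N m; "opening": finger opening in m.
Only numpy, scipy, OpenCV 4.12 (cv2) and the standard library are available. Lean on these libraries where they do the work, as an engineer would, in place of code of your own. Each camera call takes 0.05 s, during which the arm holds its last target. There are 200 camera calls.

## Task

Swing the unit's flat cover aside by about a right angle and push every gauge blade on the bench into a contact gap of its own, any gap, until its shoulders meet the front face. With all the blades in, press the friction peg fully down and turn it clockwise until its bar lies in line with the two index lines, so that it stays there when let go. Then pull the blades out, lay them flat and side by side in the orange tray, and swing the cover shut again; leave the other things on the bench where they are.

Things in the scene. Friction and masses are not known exactly. Their poses are not given: they have to be found in the camera images.
- unit: Fixed switching unit. Grey deck x -70..45, y -90..125 mm, top 28 mm up; on it a white bridge x 0..45, y -90..85 mm, top 60 mm up, with three gaps under it. Origin: on the bench below the middle of the bridge's front face (middle gap). x points into the gaps, away from the robot (yaw within 0.2 rad), z up. Gaps at y = -45, 0, 45 mm.
- gap1 (a point): Middle of the mouth of the gap at y = -45 mm, at deck level (28 mm up), in the bridge's front face. Each gap is 24 mm wide (y), 7 mm high and 45 mm deep (along +x); its floor is the deck. Axes as the unit's.
- gap2 (a point): The same for the middle gap (y = 0).
- gap3 (a point): The same for the third gap (y = +45 mm), the nearest to the cover's pivot.
- cover (a joint): Angle of the flat aluminium cover, a strip 40 mm wide and 4 mm thick on the deck in front of the gaps, about its upright pivot screw. 0 = shut (along the unit's y); grows clockwise seen from above, towards the robot, to 1.9 rad; at 1.57 it points to the unit's -x, clear of the gaps. Friction (0.5 N at the knob) keeps it where it is left. Starts at 0 to 0.12.
- cover_pivot (a point): The pivot screw's centre, on the top of the cover strip (32 mm above the bench), at (-30, +95) mm in the unit.
- cover_knob (a point): Middle of the upright round black knob (16 mm diameter, 26 mm high, from 32 to 58 mm above the bench) at the cover's free end, 165 mm from the pivot. Grip it from above and lead it round the arc.
- peg_press (a joint): How far the tapered friction peg is pressed down: 0 = raised (as it starts), 0.008 m = hard home. Sliding takes 6 N; from 5 mm on its taper meets the seat and resists with another 2.5 N per mm, about 14 N in all when fully down; let go it comes back about 0.4 mm and stays.
- peg_turn (a joint): Turn of the peg about its upright axis, growing clockwise seen from above, -0.2 to 1.7 rad. Starts near 0; at 1.20 its bar lies along the unit's y, in line with the two black index lines on the bridge. A spring (0.03 N m/rad) turns it back to 0 in a second when let go, unless the peg is pressed well down: then the taper holds it (turning it takes about 0.1 N m).
- peg_grip (a point): Centre of the peg's black grip bar, on the peg's axis, at (20, 0) mm in the unit. Bar: 36 mm long (this point's x), 10 mm thick (y), 24 mm high, on a 34 mm wide collar 6 mm thick. The point is 86 mm above the bench when the peg is raised, 78 mm when home (collar then 60 to 66 mm up).
- tray: Orange tray on the bench, fixed: inside 180 (x) x 170 (y) mm, walls 4 mm thick and 18 mm high, floor 4 mm. Origin: under its centre.
- blade1: Gauge blade lying flat, one of 2 or 3 alike (absent: None), 40 to 85 g. Origin: middle of its underside. Steel plate 4 mm thick, 34 mm wide from x = -42 to +20 mm, where 7 mm shoulders end it, then a tongue 20 mm wide to x = +42. An upright grey grip tab, 10 mm thick (x), 30 mm wide (y), stands at x = -30 mm, 4 to 34 mm up. Home in a gap: x along the gap's x, origin 20 mm before the mouth.
- blade2: Another gauge blade, like blade1.
- blade3: Another gauge blade, like blade1.
- reel: Red solder reel, 52 mm wide, 44 mm high, a bystander. Origin under its centre.
- jar: Jar, 60 mm wide, 70 mm high, a bystander. Origin under its centre.
- driver: Screwdriver, 190 mm long, a bystander lying along its x axis.
Things that resemble listed ones, but are neither listed nor needed, are in the scene too. Leave any pink or turquoise look-alike of the blade3 alone.

How it is judged:
By the outcome, as a careful person would: the job done as asked, in the order asked, and still so for the second after the job is handed in, with the robot touching nothing.
Of blade1, blade2, blade3 only 2 to 3 are there at a start; the rules pass over those that are not, and their reading is None.
At some moment in a run one of blade1, blade2, blade3 may be knocked a few centimetres aside while the robot is not near it.
Once in a run the grip may slacken for a moment while it holds something.
It also fails if it takes over 210 s, if anything falls off the work surface, if the arm or the gripper's body presses on something with over 40 N, if the wrist force passes 120 N, or if a joint passes its speed limit or range.

## Working session

There is one attempt and no reset: what is moved stays moved. The work goes in short steps, Python scripts to look and compute and a tool call to move; the robot and the scene stay as the last step left them, time stands still between calls to the robot, and variables do not carry over. Pictures are saved under pics/ and viewed, about 12 in all and at most 16, crops included, and the job is handed in when it is done.

Besides the shell and the picture viewer there is one more tool, called after ">>>" as name(argument=value, ...) on one line, values as JSON. move_arm: Moves the arm, as the interface text tells. Shifts and turns lie within -1 to 1; 1 stands for 25 cm of shift or 90 degrees of turn. Its arguments: {"type":"object","properties":{"increments":{"type":"array","items":{"type":"array","items":{"type":"array","items":{"type":"number","minimum":-1,"maximum":1}}}},"gripper":{"type":"number"},"squeeze":{"type":"number"}},"required":["increments"]}

```bash
ls; mkdir -p pics
cat > h.py <<'E'
import numpy as np, cv2
from scipy.spatial.transform import Rotation as R
from station import ctrl
def T_of(o):
    T=np.eye(4);T[:3,:3]=R.from_rotvec(o["tool_rot"]).as_matrix();T[:3,3]=o["tool_pos"];return T
def shot(name):
    o=ctrl.get_obs();im=ctrl.get_image(name)
    im["X"]=im["extrinsics"] if "extrinsics" in im else T_of(o)@im["tool_from_camera"]
    return im
def cloud(im):
    "world xyz for each pixel"
    h,w=im["depth"].shape
    v,u=np.mgrid[0:h,0:w].astype(np.float32)
    p=cv2.undistortPoints(np.stack([u,v],-1).reshape(-1,1,2),im["K"],np.array([im["k1"],0,0,0.])).reshape(h,w,2)
    d=im["depth"]
    c=np.stack([p[...,0]*d,-p[...,1]*d,-d],-1)
    W=c@im["X"][:3,:3].T+im["X"][:3,3]
    W[d==0]=np.nan
    return W
def proj(im,P):
    P=np.atleast_2d(P);c=(P-im["X"][:3,3])@im["X"][:3,:3]
    c=c*[1,-1,-1]
    q,_=cv2.projectPoints(c,np.zeros(3),np.zeros(3),im["K"],np.array([im["k1"],0,0,0.]));return q.reshape(-1,2)
def save(im,f): cv2.imwrite(f"pics/{f}.png",im["pixels"][...,::-1])
E
python3 - <<'E'
from h import *
print({k:np.round(v,3) for k,v in ctrl.get_obs().items()})
for c in ["scene","top"]:
    im=shot(c);save(im,c+"0");W=cloud(im);print(c,im["K"].tolist(),im["k1"],np.round(im["X"],3).tolist())
    for n in ["unit","cover_knob","peg_grip","tray","blade1","reel","jar","driver"]:
        for r in ctrl.trace(c,n):
            m=r["region"];p=W[m];p=p[~np.isnan(p[:,0])]
            print(c,n,round(r["score"],2),np.round(r["pixel"]),m.sum(),np.round(np.median(p,0),3) if len(p) else None, np.round(np.percentile(p,[2,98],axis=0),3).tolist() if len(p) else None)
E
```

```text
pics
{'t': np.float64(0.0), 'q': array([ 1.154,  0.053,  1.614,  0.   ,  1.476, -0.119]), 'dq': array([-0.001, -0.001, -0.001, -0.001, -0.   ,  0.   ]), 'effort': array([ 0.0000e+00, -3.9368e+01, -3.7017e+01, -0.0000e+00,  7.0000e-03,
        0.0000e+00]), 'tool_pos': array([0.183, 0.597, 0.244]), 'tool_rot': array([-0.988,  1.337,  0.987]), 'contact_force': array([-0.004, -0.322, -0.181]), 'wrist_torque': array([-0.039,  0.063, -0.008]), 'opening': np.float64(0.085)}
scene [[518.4610824672652, 0.0, 321.96930736219326], [0.0, 518.4610824672652, 250.10429583824188], [0.0, 0.0, 1.0]] 0.03732040962367762 [[-0.103, -0.835, 0.54, 1.242], [0.995, -0.081, 0.065, 0.18], [-0.01, 0.544, 0.839, 1.064], [0.0, 0.0, 0.0, 1.0]]
scene unit 0.77 [271. 261.] 4767 [ 0.666 -0.032  0.033] [[0.579, -0.144, 0.001], [0.709, 0.073, 0.09]]
scene cover_knob 0.87 [261. 262.] 1105 [ 0.616 -0.038  0.033] [[0.588, -0.13, 0.029], [0.651, 0.051, 0.058]]
scene cover_knob 0.65 [302. 132.] 669 [ 0.753 -0.311  0.043] [[0.708, -0.359, -0.0], [0.772, -0.29, 0.049]]
scene peg_grip 0.63 [265. 248.] 219 [ 0.673 -0.057  0.087
[... 1713 characters left out ...]
.036]]
top blade1 0.79 [304. 132.] 456 [0.471 0.528 0.004] [[0.451, 0.483, -0.002], [0.487, 0.555, 0.035]]
top blade1 0.78 [301. 251.] 455 [0.483 0.244 0.004] [[0.449, 0.225, -0.002], [0.527, 0.26, 0.036]]
top blade1 0.72 [261. 214.] 513 [0.564 0.333 0.004] [[0.529, 0.308, -0.002], [0.606, 0.356, 0.036]]
top reel 0.87 [192. 497.] 529 [ 0.745 -0.311  0.043] [[0.723, -0.34, -0.001], [0.769, -0.29, 0.05]]
top jar 0.86 [218. 170.] 643 [0.669 0.437 0.067] [[0.645, 0.416, 0.015], [0.696, 0.467, 0.074]]
top jar 0.41 [246. 376.] 1426 [ 0.617 -0.039  0.033] [[0.584, -0.128, 0.027], [0.648, 0.049, 0.057]]
top driver 0.83 [179. 250.] 555 [0.77  0.263 0.021] [[0.669, 0.2, -0.001], [0.819, 0.301, 0.029]]
```

View pics/scene0.png

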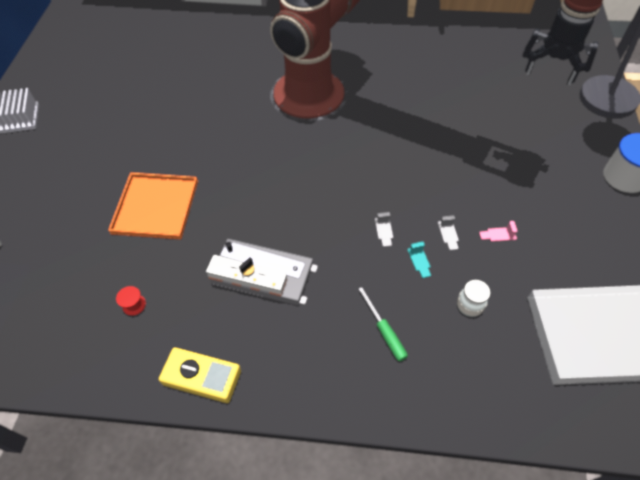

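View pics/top0.png

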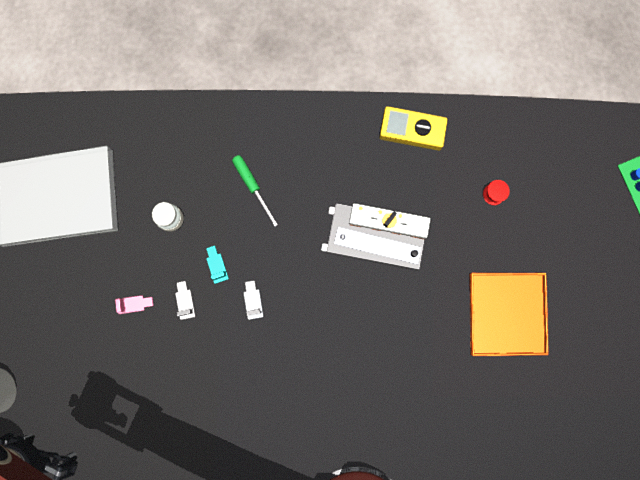

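Grey blades (the two real ones) are at about top px (301,251) and (303,186). The turquoise (261,214) and pink (304,132) ones are look-alikes. The unit, with its cover shut, is at (235,378) and the tray at (312,509).

```bash
cat >> h.py <<'E'
def goto(p,yaw_dir=None,o=None):
    """tool-frame shift (units) and turn (units) to bring TCP to world p with jaw axis (tool z) along the world angle yaw_dir (mod pi)"""
    o=o or ctrl.get_obs();M=R.from_rotvec(o["tool_rot"]).as_matrix()
    d=M.T@(np.array(p)-o["tool_pos"])/.25
    z=np.arctan2(M[1,2],M[0,2]);t=0
    if yaw_dir is not None:
        t=-((yaw_dir-z+np.pi/2)%np.pi-np.pi/2)  # tool x points down
    print("shift",np.round(d,3),"turn(units)",round(t/(np.pi/2),3),"jaw deg",round(np.degrees(z),1),"after-turn-first",np.round(R.from_rotvec([t,0,0]).as_matrix().T@d,3))
def unitfit(W,verbose=1):
    x,y,z=W[...,0],W[...,1],W[...,2]
    m=(abs(x-.64)<.15)&(abs(y+.03)<.2)&(z>.053)&(z<.064)
    m=cv2.morphologyEx(m.astype(np.uint8),cv2.MORPH_OPEN,np.ones((3,3)))
    n,l,s,c=cv2.connectedComponentsWithStats(m);i=1+np.argmax(s[1:,4]);P=W[l==i][:,:2].astype(np.float32)
    r=cv2.minAreaRect(P*1000);return r,P
E
python3 - <<'E'
from h import *
print(np.round(T_of(ctrl.get_obs())[:3,:3],3))
for c in ["top","scene"]:
    im=shot(c);W=cloud(im)
    print(c,unitfit(W)[0])
    for a in ctrl.trace(c,"blade1"):
        P=W[a["region"]];P=P[~np.isnan(P[:,0])];t=P[P[:,2]>.022]
        print(np.round(a["pixel"]),cv2.minAreaRect((P[:,:2]*1000).astype(np.float32)),"tab",np.round(np.median(t,0),3),len(t))
    for n in ["cover_knob","tray"]:
        a=ctrl.trace(c,n)[0]
        P=W[a["region"]];P=P[~np.isnan(P[:,0])]; 
        if n=="tray": print(n,cv2.minAreaRect((P[:,:2]*1000).astype(np.float32)))
        else:
            k=P[P[:,2]>.045];print("knob",np.round(np.median(k,0),4),np.round(np.percentile(k,[5,95],axis=0),3).tolist(),"strip",cv2.minAreaRect((P[P[:,2]<.04][:,:2]*1000).astype(np.float32)))
E
```

```text
[[ 0.    -0.956  0.293]
 [ 0.     0.293  0.956]
 [-1.     0.     0.   ]]
top ((662.6534423828125, -104.40140533447266), (91.08614349365234, 46.04582214355469), 81.23839569091797)
[301. 250.] ((489.0734558105469, 245.47463989257812), (82.43116760253906, 35.29252624511719), 10.741623878479004) tab [0.46  0.237 0.034] 58
[303. 186.] ((483.73883056640625, 405.60699462890625), (83.49971771240234, 40.24136734008789), 11.828370094299316) tab [0.456 0.396 0.034] 69
[303. 135.] ((471.7005310058594, 524.8412475585938), (37.133872985839844, 90.95855712890625), 11.015318870544434) tab [0.467 0.55  0.032] 79
[263. 216.] ((569.5219116210938, 336.2010803222656), (86.83165740966797, 39.782222747802734), 20.372041702270508) tab [0.541 0.323 0.033] 68
knob [ 0.5973 -0.1175  0.0577] [[0.591, -0.124, 0.051], [0.604, -0.111, 0.062]] strip ((616.4488525390625, -39.317527770996094), (194.94699096679688, 43.4709358215332), 76.84925842285156)
tray ((465.003662109375, -347.6912841796875), (189.35752868652344, 194.00132751464844), 89.70835876464844)
scene ((676.69677734375, -28.014991760253906), (104.606674194
[... 204 characters left out ...]
75.2875671386719, 403.2805480957031), (106.72905731201172, 40.58552932739258), 4.691229343414307) tab [0.458 0.398 0.032] 80
[259. 419.] ((568.0232543945312, 334.8855895996094), (91.32936096191406, 35.188270568847656), 20.67064666748047) tab [0.545 0.326 0.033] 70
[234. 500.] ((473.5723571777344, 521.4594116210938), (37.67901611328125, 81.19708251953125), 8.963690757751465) tab [0.472 0.549 0.033] 63
knob [ 0.6036 -0.1167  0.0576] [[0.595, -0.124, 0.046], [0.608, -0.11, 0.063]] strip ((615.7199096679688, -38.64325714111328), (195.60121154785156, 45.202144622802734), 77.29069519042969)
tray ((466.8912658691406, -348.13092041015625), (194.3371124267578, 190.8695831298828), 0.03314584121108055)
```

Run:
```python
from h import *
goto([0.60,-0.08,0.245],np.radians(81.3))
im=shot("wrist");print(np.round(im["tool_from_camera"],3).tolist(),im["K"][0])
```

```text
shift [ 1.000e-03 -2.388e+00 -2.102e+00] turn(units) -0.093 jaw deg 72.9 after-turn-first [ 1.000e-03 -2.057e+00 -2.427e+00]
[[-0.001, 0.261, -0.965, -0.128], [-0.0, 0.965, 0.261, 0.066], [1.0, 0.0, -0.001, 0.0], [0.0, 0.0, 0.0, 1.0]] [358.61915928   0.         322.78039143]
```

>>> move_arm(increments=[[[0, -0.1, -0.12, -0.0465], [0, -0.1, -0.12, -0.0465], [0, -0.1, -0.12, 0], [0, -0.1, -0.12, 0], [0, -0.1, -0.12, 0], [0, -0.1, -0.12, 0], [0, -0.1, -0.12, 0], [0, -0.1, -0.12, 0], [0, -0.1, -0.12, 0], [0, -0.1, -0.12, 0], [0, -0.1, -0.12, 0], [0, -0.1, -0.12, 0], [0, -0.1, -0.12, 0], [0, -0.1, -0.12, 0], [0, -0.1, -0.12, 0], [0, -0.1, -0.12, 0], [0, -0.1, -0.12, 0], [0, -0.1, -0.12, 0], [0, 0, 0, 0], [0, 0, 0, 0]]])

```text
t: 3.02
tool_pos: [0.5395, -0.01, 0.2451]
tool_rot: [-1.094, 1.279, 1.095]
contact_force: [-0.5, 0.3, 0.2]
opening: 0.0853
```

Run:
```python
from h import *
goto([0.60,-0.06,0.245],np.radians(81.3))
im=shot("wrist");W=cloud(im);save(im,"w1");print(unitfit(W)[0])
for a in ctrl.trace("wrist","cover_knob"):
    P=W[a["region"]];P=P[~np.isnan(P[:,0])];k=P[P[:,2]>.052]
    print(a["score"],a["pixel"],np.round(np.median(k,0),4),np.round(np.percentile(k,[2,98],axis=0),3).tolist())
```

```text
shift [ 0.   -0.27 -0.16] turn(units) -0.002 jaw deg 81.1 after-turn-first [ 0.    -0.269 -0.161]
((669.3772583007812, -60.35589599609375), (174.48641967773438, 46.653839111328125), 80.001953125)
0.71 [292.4, 309.8] [ 0.5966 -0.1155  0.0571] [[0.59, -0.123, 0.053], [0.605, -0.109, 0.059]]
```

View pics/w1.png

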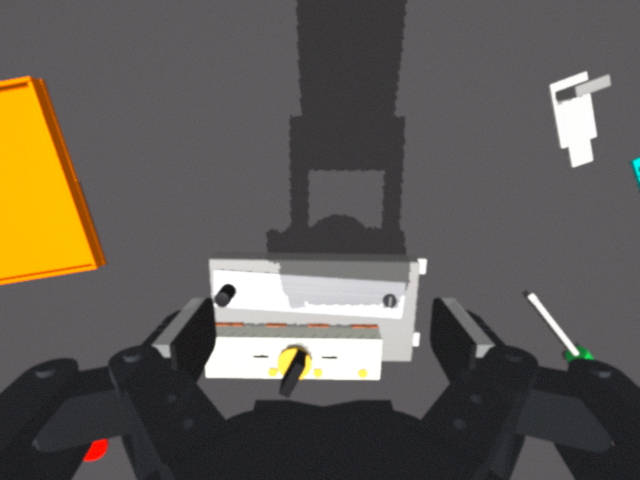

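The wrist view shows the cover nearly shut, with the knob at (225,292), the pivot at (390,300) and the peg at (293,370). The computed knob-to-pivot distance is 165 mm, as it must be. Going to the knob.

Run:
```python
from h import *
goto([0.5972,-0.116,0.050],np.radians(77.2))
```

```text
shift [ 0.78  -0.297 -0.392] turn(units) 0.046 jaw deg 81.3 after-turn-first [ 0.78  -0.324 -0.37 ]
```

>>> move_arm(increments=[[[0, 0, 0, 0.046], [0.08, -0.081, -0.0925, 0], [0.08, -0.081, -0.0925, 0], [0.08, -0.081, -0.0925, 0], [0.08, -0.081, -0.0925, 0], [0.08, 0, 0, 0], [0.08, 0, 0, 0], [0.08, 0, 0, 0], [0.08, 0, 0, 0], [0.08, 0, 0, 0], [0.06, 0, 0, 0], [0, 0, 0, 0], [0, 0, 0, 0], [0, 0, 0, 0]]], gripper=0.4, squeeze=25)

```text
t: 4.28
tool_pos: [0.5982, -0.1158, 0.0517]
tool_rot: [-1.045, 1.305, 1.042]
contact_force: [-0.1, -0.5, 0.3]
opening: 0.0513
```

>>> move_arm(increments=[[[0, 0, 0, 0], [0, 0, 0, 0], [0, 0, 0, 0], [0, 0, 0, 0], [0, 0, 0, 0], [0, 0, 0, 0], [0, 0, 0, 0], [0, 0, 0, 0]]], gripper=1)

```text
t: 4.95
tool_pos: [0.5984, -0.1168, 0.0516]
tool_rot: [-1.044, 1.306, 1.041]
contact_force: [-0.7, 0.6, 6.1]
opening: 0.0149
```

>>> move_arm(increments=[[[0, 0.05, 0.0019, 0.0482], [0, 0.05, 0.0019, 0.0482], [0, 0.05, 0.0019, 0.0482], [0, 0.05, 0.0019, 0.0482], [0, 0.05, 0.0019, 0.0482], [0, 0.05, 0.0019, 0.0482], [0, 0.05, 0.0019, 0.0482], [0, 0.05, 0.0019, 0.0482], [0, 0.05, 0.0019, 0.0482], [0, 0.05, 0.0019, 0.0482], [0, 0, 0, 0], [0, 0, 0, 0]]])

```text
t: 5.95
tool_pos: [0.4975, -0.0471, 0.0516]
tool_rot: [-0.463, 1.519, 0.461]
contact_force: [-0.6, -0.3, 6.4]
opening: 0.015
```

Run:
```python
from h import *
o=ctrl.get_obs();v=np.array(o["tool_pos"][:2])-[.6337,.0444];print(v,np.hypot(*v),np.degrees(np.arctan2(v[1],v[0])),o["contact_force"],o["opening"],o["q"])
goto(o["tool_pos"])
```

```text
[-0.1361962  -0.09145849] 0.16405505704774945 -146.11784433868368 [-0.62638187 -0.27917158  6.44450686] 0.015003105615076756 [-2.43302893e-01 -3.99992335e-02  2.05198952e+00 -7.96054267e-05
  1.12731481e+00 -8.33458842e-01]
shift [0. 0. 0.] turn(units) 0.0 jaw deg 33.8 after-turn-first [0. 0. 0.]
```

>>> move_arm(increments=[[[0, 0.05, 0.0019, 0.0482], [0, 0.05, 0.0019, 0.0482], [0, 0.05, 0.0019, 0.0482], [0, 0.05, 0.0019, 0.0482], [0, 0.05, 0.0019, 0.0482], [0, 0.05, 0.0019, 0.0482], [0, 0.05, 0.0019, 0.0482], [0, 0.05, 0.0019, 0.0482], [0, 0.05, 0.0019, 0.0482], [0, 0.05, 0.0019, 0.0482], [0, 0, 0, 0], [0, 0, 0, 0]]])

```text
t: 6.95
tool_pos: [0.4724, 0.0724, 0.0515]
tool_rot: [0.129, 1.564, -0.129]
contact_force: [0.3, -0.9, 6.8]
opening: 0.0145
```

>>> move_arm(increments=[[[0, 0, 0, 0], [0, 0, 0, 0], [0, 0, 0, 0], [0, 0, 0, 0], [0, 0, 0, 0], [-0.08, 0, 0, 0], [-0.1, 0, 0, 0], [-0.1, 0, 0, 0], [-0.1, 0, 0, 0], [-0.1, 0, 0, 0], [-0.1, 0, 0, 0], [-0.1, 0, 0, 0], [0, 0, 0, 0]]], gripper=0.4)

```text
t: 8.03
tool_pos: [0.474, 0.0721, 0.2264]
tool_rot: [0.132, 1.557, -0.131]
contact_force: [0.6, -0.3, 0.8]
opening: 0.0513
```

Run:
```python
from h import *
o=ctrl.get_obs();print(o["contact_force"])
for b in ([.485,.241],[.482,.402]): goto([*b,.22],np.radians(10))
```

```text
[ 0.57038157 -0.28489966  0.75094462]
shift [ 0.026  0.674 -0.069] turn(units) -0.218 jaw deg -9.6 after-turn-first [0.026 0.658 0.161]
shift [ 0.026  1.307 -0.188] turn(units) -0.218 jaw deg -9.6 after-turn-first [0.026 1.294 0.261]
```

>>> move_arm(increments=[[[0, 0, 0, -0.073], [0, 0, 0, -0.073], [0, 0, 0, -0.072], [0, 0.11, 0.027, 0], [0, 0.11, 0.027, 0], [0, 0.11, 0.027, 0], [0, 0.11, 0.027, 0], [0, 0.11, 0.027, 0], [0, 0.11, 0.027, 0], [0, 0, 0, 0], [0, 0, 0, 0], [0, 0, 0, 0]]], gripper=0.3)

```text
t: 9.03
tool_pos: [0.4821, 0.2413, 0.2195]
tool_rot: [-0.138, 1.568, 0.137]
contact_force: [0.8, -1.0, -0.3]
opening: 0.0595
```

```bash
cat >> h.py <<'E'
def blade(W,reg):
    P=W[reg];P=P[~np.isnan(P[:,0])];f=P[(P[:,2]<.012)][:,:2];t=P[P[:,2]>.028]
    z0=np.median(t[:,2]);r=cv2.minAreaRect((t[:,:2]*1000).astype(np.float32))
    print(" tab",np.round(np.median(t,0),4),np.round(r[0],1),np.round(r[1],1),round(r[2],1),"n",len(t)," plate",[np.round(v,1) for v in cv2.minAreaRect((f*1000).astype(np.float32))])
E
python3 - <<'E'
from h import *
print(ctrl.get_obs()["tool_pos"])
im=shot("wrist");W=cloud(im);save(im,"w2")
for a in ctrl.trace("wrist","blade1"):
    print(round(a["score"],2),np.round(a["pixel"]),im["pixels"][a["region"]].mean(0).round());blade(W,a["region"])
E
```

```text
[0.48205683 0.24131581 0.21947324]
0.93 [136. 432.] [  4. 243. 241.]
 tab [0.5404 0.3261 0.0332] [540.8 326.1] [10.1 29.4] 20.8 n 471  plate [array([569.3, 335.8]), array([84.6, 33.8]), np.float64(19.2)]
0.9 [ 30. 353.] [250. 250. 250.]
 tab [0.455  0.399  0.0334] [455.  399.5] [10.  29.3] 13.4 n 552  plate [array([484. , 407.4]), array([83.3, 35.7]), np.float64(12.7)]
0.86 [212. 326.] [226. 225. 222.]
 tab [0.4596 0.2434 0.0331] [459.4 242.5] [ 9.9 30.1] 9.6 n 383  plate [array([488.2, 248.8]), array([82.8, 38.6]), np.float64(16.5)]
```

View pics/w2.png

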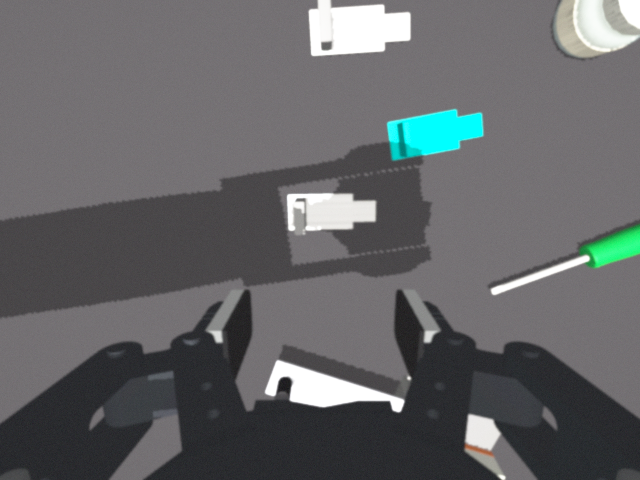

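View: grey blade at (212,326), second grey blade at (30,353), turquoise one at (136,432). The tab measures 10×30 mm with its top at 33–34 mm, as it must be. I'll grip the nearest.

Run:
```python
from h import *
goto([.4596,.2428,.022],np.radians(10))
```

```text
shift [ 0.792  0.024 -0.087] turn(units) -0.0 jaw deg 10.0 after-turn-first [ 0.792  0.024 -0.087]
```

>>> move_arm(increments=[[[0, 0.012, -0.043, 0], [0, 0.012, -0.044, 0], [0.08, 0, 0, 0], [0.08, 0, 0, 0], [0.08, 0, 0, 0], [0.08, 0, 0, 0], [0.08, 0, 0, 0], [0.08, 0, 0, 0], [0.08, 0, 0, 0], [0.08, 0, 0, 0], [0.08, 0, 0, 0], [0.04, 0, 0, 0], [0.032, 0, 0, 0], [0, 0, 0, 0], [0, 0, 0, 0]]], gripper=0.4)

```text
t: 10.38
tool_pos: [0.46, 0.2439, 0.0228]
tool_rot: [-0.137, 1.566, 0.137]
contact_force: [0.7, -0.2, 0.3]
opening: 0.0512
```

>>> move_arm(increments=[[[0, 0, 0, 0], [0, 0, 0, 0], [0, 0, 0, 0], [0, 0, 0, 0], [0, 0, 0, 0], [0, 0, 0, 0], [0, 0, 0, 0], [0, 0, 0, 0]]], gripper=1, squeeze=50)

```text
t: 11.05
tool_pos: [0.4608, 0.2442, 0.0234]
tool_rot: [-0.137, 1.565, 0.138]
contact_force: [0.5, 0.2, 6.0]
opening: 0.0091
```

Run:
```python
from h import *
o=ctrl.get_obs();print(o["tool_pos"],o["contact_force"],o["opening"])
O=np.array([.6476,-.0542]);ex=np.array([np.cos(np.radians(-9.5)),np.sin(np.radians(-9.5))]);ey=np.array([-ex[1],ex[0]])
p=O-95*.001*ex+0*ey;print(p)
goto([*p,.12],np.radians(-9.5))
p=O-95*.001*ex-.045*ey;print(p)
goto([*p,.12],np.radians(-9.5))
```

```text
[0.46083872 0.24421751 0.02343225] [0.53787229 0.19178626 5.99459384] 0.009084425334712652
[ 0.55390287 -0.03852048]
shift [-0.386 -1.178  0.17 ] turn(units) 0.217 jaw deg 10.0 after-turn-first [-0.386 -1.054  0.554]
[ 0.54647573 -0.08290333]
shift [-0.387 -1.348  0.11 ] turn(units) 0.217 jaw deg 10.0 after-turn-first [-0.387 -1.234  0.554]
```

>>> move_arm(increments=[[[-0.05, 0, 0, 0], [-0.1, 0, 0, 0], [-0.1, 0, 0, 0], [-0.1, 0, 0, 0.072], [-0.037, 0, 0, 0.072], [0, 0, 0, 0.073], [0, -0.1, 0.045, 0], [0, -0.1, 0.045, 0], [0, -0.1, 0.045, 0], [0, -0.1, 0.045, 0], [0, -0.1, 0.045, 0], [0, -0.1, 0.045, 0], [0, -0.1, 0.045, 0], [0, -0.1, 0.045, 0], [0, -0.1, 0.045, 0], [0, -0.1, 0.045, 0], [0, -0.1, 0.045, 0], [0, -0.1, 0.045, 0], [0, 0, 0, 0], [0, 0, 0, 0]]])

```text
t: 12.72
tool_pos: [0.5434, -0.0754, 0.1192]
tool_rot: [0.132, 1.567, -0.132]
contact_force: [-0.1, 0.4, -1.4]
opening: 0.009
```

Run:
```python
from h import *
o=ctrl.get_obs();print(o["tool_pos"],o["opening"])
im=shot("wrist");save(im,"w3");W=cloud(im)
print(unitfit(W)[0])
for a in ctrl.trace("wrist","blade1"):
    P=W[a["region"]];P=P[~np.isnan(P[:,0])];print(round(a["score"],2),a["pixel"],np.median(P,0),[np.round(v,1) for v in cv2.minAreaRect((P[:,:2]*1000).astype(np.float32))])
```

```text
[ 0.54335764 -0.07536278  0.11916422] 0.008965687400180425
((669.60595703125, -60.27915954589844), (175.8013916015625, 47.24613571166992), 80.43171691894531)
0.83 [297.7, 390.6] [ 0.57276065 -0.07808463  0.09904818] [array([ 579.9, -114.9]), array([116.6, 123.6]), np.float64(6.8)]
```

View pics/w3.png

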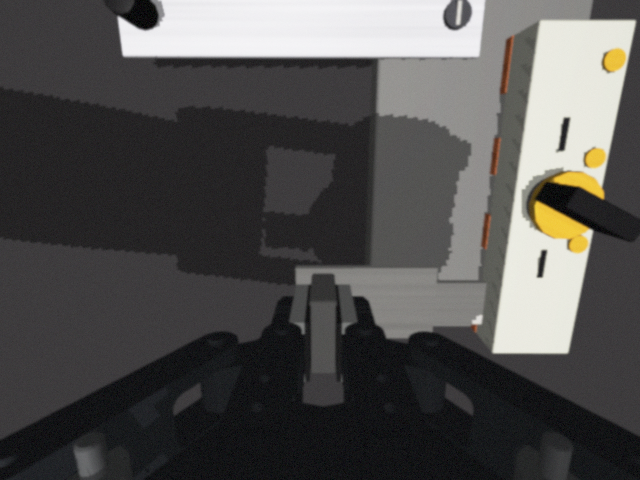

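The blade is held level, its tongue pointing at the bridge (tongue rows 282–325, columns 437–485). The orange ribs at rows 65/155/230/320 bracket the gaps. Measuring the tongue in the unit frame.

```bash
cat >> h.py <<'E'
O=np.array([.6477,-.0542]);UA=np.radians(-9.6)
ex=np.array([np.cos(UA),np.sin(UA)]);ey=np.array([-ex[1],ex[0]])
O=np.array([.6695,-.0603])-.0225*ex+.0025*ey
def toU(P): P=np.asarray(P);return np.stack([(P[...,:2]-O)@ex*1000,(P[...,:2]-O)@ey*1000],-1)
def fromU(x,y): return O+x/1000*ex+y/1000*ey
def tongue(W,z):
    "z: height of blade top; prints tongue edges by x slice in unit frame, tcp in unit frame"
    o=ctrl.get_obs();t=toU(o["tool_pos"]);print("tcp U",t.round(1),"z",o["tool_pos"][2].round(4))
    U=toU(W);m=(abs(W[...,2]-z)<.006)&(abs(U[...,0]-t[0]-35)<45)&(abs(U[...,1]-t[1])<22)
    u=U[m]-t
    for a in range(5,80,6):
        s=u[(u[:,0]>=a)&(u[:,0]<a+6)]
        if len(s)>8: print(a,len(s),np.percentile(s[:,1],[2,98]).round(1),np.median(W[m][(u[:,0]>=a)&(u[:,0]<a+6)][:,2]).round(4))
    print("tip",np.percentile(u[:,0],99).round(1))
E
python3 - <<'E'
from h import *
im=shot("wrist");W=cloud(im);print(O)
tongue(W,.100)
goto([*fromU(-90,-45),.12],UA)
E
```

```text
[ 0.64773201 -0.05408271]
tcp U [-100.   -36.6] z 0.1189
5 265 [ 7.3 15.1] 0.0984
11 403 [ 2.2 15. ] 0.0986
17 537 [-6.6 15. ] 0.0986
23 848 [-14.8  15. ] 0.0985
29 976 [-18.2  14.9] 0.0985
35 955 [-17.7  14.9] 0.0985
41 896 [-14.9  15. ] 0.0985
47 715 [-14.5  14.9] 0.0985
53 589 [-11.3   8.1] 0.0985
59 586 [-11.3   8.1] 0.0985
65 586 [-11.2   8.1] 0.0985
71 48 [-10.5   7.9] 0.0982
tip 70.6
shift [-0.005 -0.034  0.04 ] turn(units) 0.002 jaw deg -9.5 after-turn-first [-0.005 -0.034  0.04 ]
```

Run:
```python
from h import *
goto([*fromU(-88,-43.4),.054],UA)
```

```text
shift [ 0.259 -0.028  0.048] turn(units) 0.002 jaw deg -9.5 after-turn-first [ 0.259 -0.027  0.048]
```

>>> move_arm(increments=[[[0, -0.014, 0.024, 0.002], [0, -0.014, 0.024, 0], [0.05, 0, 0, 0], [0.06, 0, 0, 0], [0.06, 0, 0, 0], [0.05, 0, 0, 0], [0.039, 0, 0, 0], [0, 0, 0, 0], [0, 0, 0, 0]]])

```text
t: 13.62
tool_pos: [0.5541, -0.0831, 0.0536]
tool_rot: [0.133, 1.568, -0.132]
contact_force: [-0.2, -0.3, -1.2]
opening: 0.0095
```

Run:
```python
from h import *
print(ctrl.get_obs()["contact_force"])
im=shot("wrist");save(im,"w4");W=cloud(im)
tongue(W,.034)
print(unitfit(W)[0])
```

```text
[-0.21352348 -0.28536429 -1.21714604]
tcp U [-87.3 -44.3] z 0.054
5 259 [ 7.7 15.4] 0.0334
11 382 [ 2.6 15.3] 0.0335
17 562 [-6.7 17.7] 0.0335
23 875 [-15.4  16.2] 0.0335
29 1013 [-18.2  15.4] 0.0336
35 969 [-17.5  15.4] 0.0336
41 905 [-14.4  18. ] 0.0336
47 732 [-14.1  16.1] 0.0336
53 648 [-11.7  17.1] 0.0336
59 644 [-12.1  18. ] 0.0336
65 662 [-17.   18.5] 0.0336
71 133 [-21.3  21.3] 0.0283
77 56 [-21.   19.4] 0.0282
tip 75.8
((651.7891235351562, -70.21044921875), (37.296112060546875, 161.12893676757812), 2.844147205352783)
```

View pics/w4.png

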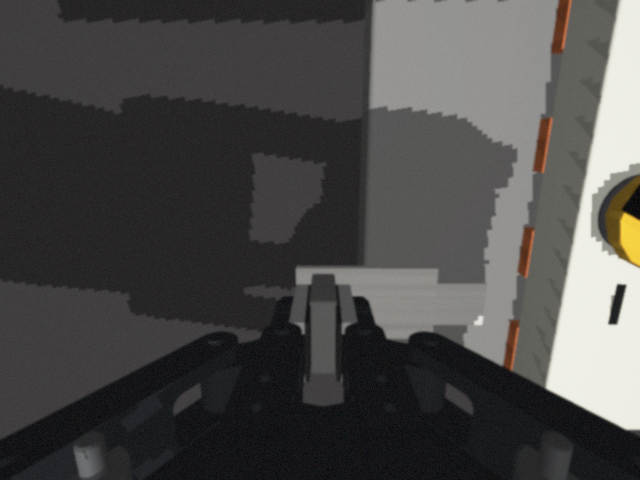

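```bash
cat >> h.py <<'E'
def ribs(im,W):
    p=im["pixels"].astype(int);m=((p[...,0]>120)&(p[...,1]<110)&(p[...,2]<70)&(p[...,0]-p[...,1]>60)).astype(np.uint8)
    n,l,s,c=cv2.connectedComponentsWithStats(m);U=toU(W)
    for i in range(1,n):
        if s[i,4]>60:
            q=np.c_[U[l==i],W[l==i][:,2]*1000];q=q[~np.isnan(q[:,0])];print("rib",c[i].round(),s[i,4],np.percentile(q,[3,97],axis=0).round(1).tolist())
E
python3 - <<'E'
from h import *
im=shot("wrist");W=cloud(im);ribs(im,W)
E
```

```text
rib [564.  24.] 71 [[-0.1, 57.9, 32.5], [1.5, 72.1, 35.6]]
rib [545. 144.] 81 [[-0.1, 13.0, 32.3], [1.3, 32.0, 35.0]]
rib [528. 252.] 64 [[-0.7, -31.6, 33.1], [0.8, -13.0, 35.6]]
```

>>> move_arm(increments=[[[0, 0.0036, 0.0, 0], [0, 0, 0.02, 0], [0, 0, 0.02, 0], [0, 0, 0.02, 0], [0, 0, 0.02, 0], [0, 0, 0.02, 0], [0, 0, 0.02, 0], [0, 0, 0, 0]]])

```text
t: 14.38
tool_pos: [0.5849, -0.0876, 0.0542]
tool_rot: [0.133, 1.566, -0.133]
contact_force: [0.0, 0.1, -1.8]
opening: 0.0092
```

>>> move_arm(increments=[[[0, 0, 0.012, 0], [0, 0, 0.012, 0], [0, 0, 0.004, 0], [0, 0, 0.004, 0], [0, 0, 0, 0], [0, 0, 0, 0]]])

```text
t: 14.88
tool_pos: [0.5917, -0.0887, 0.0542]
tool_rot: [0.133, 1.567, -0.133]
contact_force: [-0.7, -0.4, -2.4]
opening: 0.0091
```

Run:
```python
from h import *
o=ctrl.get_obs();print(o["contact_force"],toU(o["tool_pos"]),o["opening"])
im=shot("wrist");W=cloud(im)
tongue(W,.034)
```

```text
[-0.65227763 -0.43573285 -2.38686139] [-49.5170964  -43.46533557] 0.00910548967819977
tcp U [-49.5 -43.5] z 0.0542
5 263 [ 7.7 21.5] 0.0339
11 418 [ 2.5 20.3] 0.034
17 565 [-6.2 18.3] 0.0341
23 866 [-15.1  17.2] 0.0341
29 1007 [-18.5  15.3] 0.034
35 973 [-17.8  15.2] 0.0341
41 894 [-14.7  15.5] 0.0341
47 825 [-14.1  21.4] 0.0345
tip 49.8
```

>>> move_arm(increments=[[[0, 0, 0.004, 0], [0, 0, 0.004, 0], [0, 0, 0.004, 0], [0, 0, 0, 0]]])

```text
t: 15.27
tool_pos: [0.5921, -0.0887, 0.0536]
tool_rot: [0.133, 1.575, -0.132]
contact_force: [-10.9, 1.5, 3.8]
opening: 0.0092
```

>>> move_arm(increments=[[[0.005, 0, 0, 0], [0, 0, 0, 0]]])

```text
t: 15.43
tool_pos: [0.592, -0.0886, 0.0522]
tool_rot: [0.133, 1.574, -0.132]
contact_force: [-9.2, 2.0, 3.4]
opening: 0.0089
```

>>> move_arm(increments=[[[0, 0, 0, 0], [0, 0, 0, 0], [0, 0, 0, 0], [0, 0, -0.008, 0], [0, 0, 0, 0], [-0.05, 0, 0, 0], [-0.1, 0, 0, 0], [-0.1, 0, 0, 0], [-0.1, 0, 0, 0], [-0.1, 0, 0, 0], [-0.1, 0, 0, 0], [0, 0, 0, 0]]], gripper=0.65)

```text
t: 16.43
tool_pos: [0.5962, -0.0898, 0.1988]
tool_rot: [0.131, 1.555, -0.134]
contact_force: [1.2, 0.5, 2.5]
opening: 0.0299
```

Run:
```python
from h import *
im=shot("wrist");save(im,"w5");W=cloud(im);U=toU(W)
m=(U[...,0]>-70)&(U[...,0]<-3)&(abs(U[...,1]+45)<25)&(W[...,2]>.030)&(W[...,2]<.035)
print("plate",np.percentile(U[m],[1,99],axis=0))
m=(U[...,0]>-70)&(U[...,0]<-3)&(abs(U[...,1]+45)<25)&(W[...,2]>.05);print("tab",np.percentile(U[m],[1,50,99],axis=0))
im2=shot("top");W2=cloud(im2)
for a in ctrl.trace("top","blade1"):
    print(a["pixel"],round(a["score"],2),im2["pixels"][a["region"]].mean(0).round());blade(W2,a["region"])
goto([.474,.37,.25],np.radians(12))
```

```text
plate [[-61.43008381 -61.57887667]
 [ -3.5431616  -28.49644546]]
tab [[-69.06618977 -54.18661246]
 [-37.91505998 -31.66143175]
 [ -3.40834761 -23.20863738]]
[305.5, 132.9] 0.92 [241. 203. 225.]
 tab [0.4666 0.5505 0.0322] [466.4 551.3] [28.4 10.5] 9.3 n 62  plate [array([472.1, 520.7]), array([35.6, 83.2]), np.float64(10.2)]
[303.9, 186.2] 0.73 [242. 241. 241.]
 tab [0.4558 0.3964 0.0335] [456.  396.4] [10.2 31. ] 14.5 n 60  plate [array([484.6, 403.7]), array([82.7, 35.3]), np.float64(12.3)]
[241.1, 351.6] 0.36 [212. 209. 207.]
 tab [0.6242 0.0289 0.0329] [575.9  -8.7] [171. 255.] 83.9 n 3159  plate [array([582.8,  63.3]), array([192.7, 167.2]), np.float64(40.6)]
[315.0, 507.2] 0.23 [249. 198.  86.]
 tab [nan nan nan] [0. 0.] [0. 0.] 0.0 n 0  plate [array([ 468.9, -349.3]), array([186.9, 191.6]), np.float64(0.1)]
shift [-0.237  1.729 -0.777] turn(units) -0.241 jaw deg -9.7 after-turn-first [-0.237  1.894 -0.083]
  return _methods._mean(a, axis=axis, dtype=dtype,
  ret = ret.dtype.type(ret / rcount)
  ret = um.true_divide(
```

>>> move_arm(increments=[[[-0.05, 0, 0, -0.06], [-0.02, 0, 0, -0.06], [-0.02, 0, 0, -0.06], [0, 0, 0, -0.061], [0, 0.126, -0.006, 0], [0, 0.126, -0.006, 0], [0, 0.126, -0.006, 0], [0, 0.126, -0.006, 0], [0, 0.126, -0.006, 0], [0, 0.126, -0.006, 0], [0, 0.126, -0.006, 0], [0, 0.126, -0.006, 0], [0, 0.126, -0.006, 0], [0, 0.126, -0.006, 0], [0, 0.126, -0.006, 0], [0, 0.126, -0.006, 0], [0, 0.126, -0.006, 0], [0, 0.126, -0.006, 0], [0, 0, 0, 0], [0, 0, 0, 0]]], gripper=0.4)

```text
t: 18.25
tool_pos: [0.4791, 0.3388, 0.211]
tool_rot: [-0.168, 1.568, 0.166]
contact_force: [0.7, -0.2, 0.7]
opening: 0.0514
```

```bash
python3 - <<'E' 2>/dev/null
from h import *
print(ctrl.get_obs()["tool_pos"])
im=shot("wrist");W=cloud(im)
for a in ctrl.trace("wrist","blade1"):
    print(round(a["score"],2),np.round(a["pixel"]),im["pixels"][a["region"]].mean(0).round());blade(W,a["region"])
goto([.4555,.3985,.022],np.radians(12.7))
E
```

```text
[0.47909762 0.3387923  0.21096547]
0.72 [145. 341.] [253. 252. 252.]
 tab [0.4548 0.4002 0.0332] [454.8 400.3] [10.  29.6] 13.4 n 453  plate [array([483.9, 407.2]), array([83.8, 34. ]), np.float64(13.4)]
0.62 [241. 406.] [  4. 223. 218.]
 tab [0.5403 0.3268 0.0331] [540.9 326.1] [10.2 30.3] 20.7 n 393  plate [array([570.7, 331.2]), array([85. , 45.7]), np.float64(20.7)]
0.6 [ 21. 361.] [254. 250. 252.]
 tab [nan nan nan] [0. 0.] [0. 0.] 0.0 n 0  plate [array([476.1, 503.5]), array([35.3, 41.9]), np.float64(12.4)]
shift [ 0.758  0.261 -0.043] turn(units) -0.008 jaw deg 12.0 after-turn-first [ 0.758  0.261 -0.04 ]
```

>>> move_arm(increments=[[[0, 0.066, -0.01, -0.013], [0, 0.066, -0.01, 0], [0, 0.066, -0.01, 0], [0, 0.066, -0.01, 0], [0.08, 0, 0, 0], [0.08, 0, 0, 0], [0.08, 0, 0, 0], [0.08, 0, 0, 0], [0.08, 0, 0, 0], [0.08, 0, 0, 0], [0.08, 0, 0, 0], [0.08, 0, 0, 0], [0.08, 0, 0, 0], [0.038, 0, 0, 0], [0, 0, 0, 0], [0, 0, 0, 0]]])

```text
t: 19.68
tool_pos: [0.4562, 0.3993, 0.0233]
tool_rot: [-0.18, 1.564, 0.179]
contact_force: [0.5, 0.2, 0.7]
opening: 0.0514
```

>>> move_arm(increments=[[[0, 0, 0, 0], [0, 0, 0, 0], [0, 0, 0, 0], [0, 0, 0, 0], [0, 0, 0, 0], [0, 0, 0, 0], [0, 0, 0, 0], [0, 0, 0, 0]]], gripper=1)

```text
t: 20.35
tool_pos: [0.457, 0.4009, 0.0251]
tool_rot: [-0.18, 1.561, 0.182]
contact_force: [0.3, -0.2, 6.2]
opening: 0.0089
```

Run:
```python
from h import *
o=ctrl.get_obs();print(o["tool_pos"],o["contact_force"],o["opening"])
goto([*fromU(-95,1.5),.15],UA)
```

```text
[0.4570294  0.40091418 0.02514515] [ 0.31942034 -0.16758169  6.15890536] 0.008919931792908412
shift [-0.501 -1.793 -0.019] turn(units) 0.253 jaw deg 13.2 after-turn-first [-0.501 -1.66   0.677]
```

>>> move_arm(increments=[[[-0.07, 0, 0, 0], [-0.11, 0, 0, 0.063], [-0.11, 0, 0, 0.063], [-0.11, 0, 0, 0.063], [-0.1, 0, 0, 0.064], [0, -0.118, 0.048, 0], [0, -0.118, 0.048, 0], [0, -0.118, 0.048, 0], [0, -0.118, 0.048, 0], [0, -0.118, 0.048, 0], [0, -0.118, 0.048, 0], [0, -0.118, 0.048, 0], [0, -0.118, 0.048, 0], [0, -0.118, 0.048, 0], [0, -0.118, 0.048, 0], [0, -0.118, 0.048, 0], [0, -0.118, 0.048, 0], [0, -0.118, 0.048, 0], [0, -0.118, 0.048, 0], [0, 0, 0, 0]]])

```text
t: 22.02
tool_pos: [0.5534, -0.0395, 0.1484]
tool_rot: [0.133, 1.566, -0.137]
contact_force: [0.2, -0.1, -0.5]
opening: 0.0091
```

Run:
```python
from h import *
o=ctrl.get_obs();print(o["tool_pos"],o["contact_force"],o["opening"])
im=shot("wrist");W=cloud(im)
tongue(W,o["tool_pos"][2]-.0203)
goto([*fromU(-88,1.5),.054],UA)
```

```text
[ 0.55344957 -0.03949436  0.14839997] [ 0.16599789 -0.10628843 -0.47594291] 0.009097045611821043
tcp U [-96.3   0.8] z 0.1482
5 309 [ 4.7 14.6] 0.1263
11 415 [-0.2 14.6] 0.1264
17 538 [-6.3 14.5] 0.1264
23 864 [-15.7  14.4] 0.1265
29 960 [-19.1  14.3] 0.1264
35 969 [-19.1  14.3] 0.1264
41 942 [-18.2  14.3] 0.1265
47 780 [-17.5  14.2] 0.1264
53 584 [-12.4   7.3] 0.1265
59 584 [-12.3   7.3] 0.1265
65 584 [-12.4   7.3] 0.1265
71 127 [-12.8   7.2] 0.1263
tip 71.5
shift [0.377 0.003 0.033] turn(units) -0.002 jaw deg -9.8 after-turn-first [0.377 0.003 0.033]
```

>>> move_arm(increments=[[[0, 0.007, 0.033, -0.003], [0.06, 0, 0, 0], [0.08, 0, 0, 0], [0.08, 0, 0, 0], [0.08, 0, 0, 0], [0.05, 0, 0, 0], [0.023, 0, 0, 0], [0, 0, 0, 0], [0, 0, 0, 0]]])

```text
t: 22.82
tool_pos: [0.5619, -0.034, 0.0558]
tool_rot: [0.127, 1.566, -0.127]
contact_force: [0.1, -0.2, -0.3]
opening: 0.009
```

Run:
```python
from h import *
o=ctrl.get_obs();print(o["tool_pos"],o["contact_force"],o["opening"])
im=shot("wrist");W=cloud(im);ribs(im,W)
tongue(W,o["tool_pos"][2]-.0215)
```

```text
[ 0.56194914 -0.03402147  0.05579044] [ 0.11364041 -0.20456101 -0.28768234] 0.008985030484066212
rib [545. 148.] 115 [[-0.0, 58.2, 32.6], [1.5, 84.0, 35.4]]
tcp U [-87.8   5.3] z 0.0561
5 321 [ 7.2 17.2] 0.0338
11 451 [ 2.2 17.1] 0.0338
17 588 [-5.8 17.1] 0.0338
23 897 [-14.6  17.1] 0.0338
29 977 [-16.3  17.2] 0.0339
35 976 [-16.3  17.2] 0.0338
41 937 [-15.   17.3] 0.0339
47 738 [-14.4  17.1] 0.0338
53 591 [-9.6 11.2] 0.0338
59 599 [-9.3 15.1] 0.0339
65 612 [-9.8 10.7] 0.0338
71 59 [-20.3  21.7] 0.0287
77 19 [-20.5  20.9] 0.0286
tip 70.9
```

Run:
```python
from h import *
o=ctrl.get_obs();print(o["tool_pos"],toU(o["tool_pos"]),o["contact_force"],o["opening"])
im=shot("wrist");W=cloud(im);save(im,"w6");tongue(W,o["tool_pos"][2]-.022);goto([*fromU(-88,1.5),.054],UA)
```

```text
[ 0.56208715 -0.03424627  0.05605795] [-87.75359328   5.27576922] [-0.03014265  0.46579943  0.1701827 ] 0.009193920478697274
tcp U [-87.7   5.1] z 0.0562
5 321 [ 7.2 17.1] 0.0341
11 446 [ 2. 17.] 0.0341
17 584 [-5.5 17.2] 0.0341
23 902 [-13.8  17.2] 0.0341
29 982 [-16.7  17.2] 0.0341
35 987 [-16.5  17.2] 0.0341
41 952 [-15.2  17.2] 0.0341
47 760 [-14.7  17.3] 0.034
53 615 [-9.9 15.4] 0.0341
59 619 [-14.5  17. ] 0.0341
65 627 [-9.9 16.3] 0.0342
71 108 [-21.1  21. ] 0.0284
77 47 [-19.5  19.9] 0.0282
tip 74.6
shift [ 0.009 -0.015 -0.001] turn(units) 0.003 jaw deg -9.3 after-turn-first [ 0.009 -0.015 -0.001]
```

View pics/w6.png

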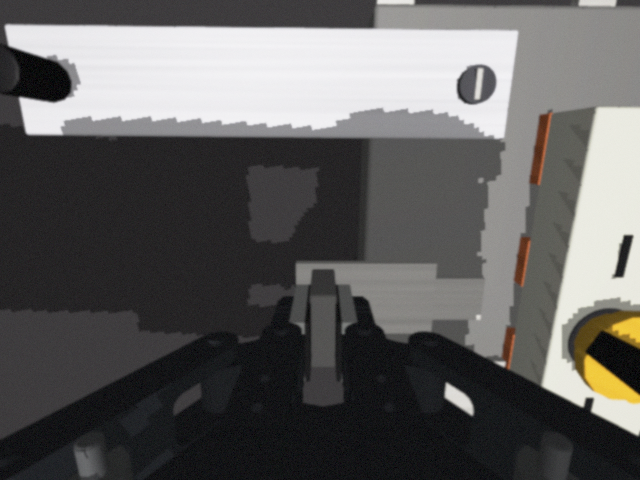

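>>> move_arm(increments=[[[0.003, -0.012, 0, 0.003], [0, -0.0105, 0, 0], [0, 0, 0, 0], [0, 0, 0, 0], [0, 0, 0, 0]]])

```text
t: 23.33
tool_pos: [0.5604, -0.0403, 0.0546]
tool_rot: [0.132, 1.567, -0.132]
contact_force: [0.2, -0.2, -1.3]
opening: 0.009
```

Run:
```python
from h import *
im=shot("wrist");W=cloud(im);o=ctrl.get_obs();tongue(W,o["tool_pos"][2]-.022);goto([*fromU(-88,1.5),.054],UA);ribs(im,W)
```

```text
tcp U [-88.4  -1. ] z 0.0546
5 329 [ 6.9 16.9] 0.0326
11 445 [ 1.8 16.8] 0.0327
17 671 [-6.2 21.2] 0.0326
23 1022 [-14.3  21.2] 0.0325
29 1125 [-20.6  20.9] 0.0326
35 1120 [-20.7  20.8] 0.0325
41 1088 [-15.6  20.9] 0.0326
47 936 [-16.5  21.3] 0.0324
53 1038 [-20.1  21.2] 0.0319
59 1060 [-20.7  21.1] 0.0317
65 1064 [-20.8  21.1] 0.0317
71 747 [-21.3  21.1] 0.0274
77 481 [-20.9  21.1] 0.0274
tip 79.2
shift [0.003 0.01  0.002] turn(units) -0.0 jaw deg -9.6 after-turn-first [0.003 0.01  0.002]
rib [550. 129.] 107 [[0.1, 58.7, 32.6], [1.6, 83.6, 35.2]]
rib [531. 248.] 65 [[-0.2, 13.6, 33.2], [1.1, 31.8, 35.4]]
```

>>> move_arm(increments=[[[-0.002, 0.003, 0.0, 0], [0, 0, 0.02, 0], [0, 0, 0.02, 0], [0, 0, 0.02, 0], [0, 0, 0.02, 0], [0, 0, 0.02, 0], [0, 0, 0.02, 0], [0, 0, 0.012, 0], [0, 0, 0, 0], [0, 0, 0, 0]]])

```text
t: 24.22
tool_pos: [0.5931, -0.045, 0.055]
tool_rot: [0.131, 1.567, -0.131]
contact_force: [0.4, -0.6, -0.2]
opening: 0.0091
```

>>> move_arm(increments=[[[0, 0, 0.012, 0], [0, 0, 0.006, 0], [0, 0, 0.006, 0], [0, 0, 0.004, 0], [0, 0, 0, 0], [0, 0, 0, 0]]])

```text
t: 24.72
tool_pos: [0.5993, -0.046, 0.0546]
tool_rot: [0.132, 1.569, -0.131]
contact_force: [-3.0, 0.8, -0.3]
opening: 0.0088
```

Run:
```python
from h import *
o=ctrl.get_obs();print(toU(o["tool_pos"]),o["contact_force"],o["opening"])
```

```text
[-49.12043154  -0.11191276] [-2.96197067  0.79667963 -0.30846497] 0.008821479828270638
```

Shoulders are just touching. A small further push, then lower and release.

>>> move_arm(increments=[[[0, 0, 0.004, 0], [0, 0, 0.004, 0], [0.004, 0, 0, 0], [0, 0, 0, 0]]])

```text
t: 25.05
tool_pos: [0.5995, -0.046, 0.0533]
tool_rot: [0.132, 1.574, -0.131]
contact_force: [-10.6, 2.1, 3.5]
opening: 0.0088
```

>>> move_arm(increments=[[[0, 0, 0, 0], [0, 0, 0, 0], [0, 0, 0, 0], [0, 0, -0.01, 0], [0, 0, 0, 0], [-0.05, 0, 0, 0], [-0.1, 0, 0, 0], [-0.1, 0, 0, 0], [-0.1, 0, 0, 0], [-0.1, 0, 0, 0], [-0.1, 0, 0, 0], [0, 0, 0, 0]]], gripper=0.65)

```text
t: 26.05
tool_pos: [0.603, -0.0467, 0.1998]
tool_rot: [0.13, 1.554, -0.132]
contact_force: [0.4, -0.2, 0.7]
opening: 0.0297
```

```bash
cat >> h.py <<'E'
def inserted(W,y):
    U=toU(W);w=(U[...,0]>-72)&(U[...,0]<-3)&(abs(U[...,1]-y)<20)
    m=w&(W[...,2]>.0305)&(W[...,2]<.035);print(y,"plate",np.percentile(U[m],[1,99],axis=0).round(1).tolist(),m.sum())
E
python3 - <<'E'
from h import *
im=shot("wrist");save(im,"w7");W=cloud(im);inserted(W,0);inserted(W,-45)
p=ctrl.trace("wrist","peg_grip")
for a in p:
    P=W[a["region"]];t=P[P[:,2]>.09];print(a["score"],a["pixel"],len(t));r=cv2.minAreaRect((toU(t)).astype(np.float32));print(r,np.median(t[:,2]))
im=shot("scene");W=cloud(im);inserted(W,0);inserted(W,-45)
goto([*fromU(20,0),.15],UA)
E
```

```text
0 plate [[-61.2, -17.1], [-3.4, 16.7]] 1920
-45 plate [[-61.8, -61.6], [-3.7, -27.8]] 1685
0.64 [244.7, 408.4] 834
((20.01846694946289, 0.0031614303588867188), (10.205283164978027, 36.28205490112305), 63.850677490234375) 0.09712936702201355
0 plate [[-63.3, -17.7], [-14.0, 18.5]] 128
-45 plate [[-63.9, -63.4], [-14.0, -26.4]] 132
shift [0.168 0.001 0.276] turn(units) 0.0 jaw deg -9.6 after-turn-first [0.168 0.001 0.276]
```

View pics/w7.png

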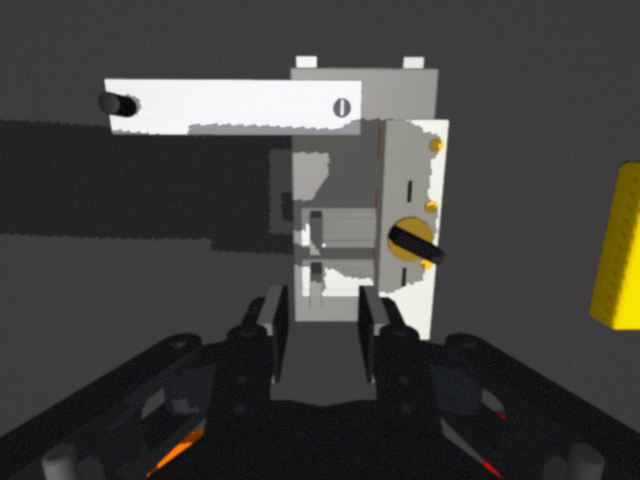

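Both blades are home: plate tails at x≈-61.5, centred at y=0 and -45. Peg at (20,0), bar at -26° in the unit frame. Now the peg.

>>> move_arm(increments=[[[0, 0, 0.07, 0], [0, 0, 0.07, 0], [0, 0, 0.07, -0.07], [0, 0, 0.066, -0.07], [0, 0, 0, -0.07], [0, 0, 0, -0.07], [0, 0, 0, -0.07], [0, 0, 0, -0.07], [0, 0, 0, -0.07], [0, 0, 0, -0.07], [0, 0, 0, -0.07], [0, 0, 0, -0.079], [0, 0, 0, 0], [0, 0, 0, 0]]])

```text
t: 27.37
tool_pos: [0.6668, -0.0556, 0.1897]
tool_rot: [-0.734, 1.445, 0.737]
contact_force: [0.5, -1.1, 0.5]
opening: 0.0301
```

Run:
```python
from h import *
o=ctrl.get_obs();print(o["tool_pos"],toU(o["tool_pos"]),o["q"])
goto([*fromU(20,0),.091],UA+np.radians(63.85))
```

```text
[ 0.66683326 -0.05560161  0.18965839] [19.08706141  1.68786934] [-1.94305354e-01  1.93956219e-01  1.55324592e+00  7.98878370e-07
  1.39742234e+00 -1.13745522e+00]
shift [ 0.395 -0.007 -0.004] turn(units) -0.002 jaw deg 54.0 after-turn-first [ 0.395 -0.007 -0.004]
```

>>> move_arm(increments=[[[0.05, -0.007, -0.004, -0.002], [0.08, 0, 0, 0], [0.08, 0, 0, 0], [0.08, 0, 0, 0], [0.06, 0, 0, 0], [0.035, 0, 0, 0], [0, 0, 0, 0], [0, 0, 0, 0], [0, 0, 0, 0]]])

```text
t: 28.12
tool_pos: [0.6695, -0.0578, 0.0967]
tool_rot: [-0.741, 1.439, 0.739]
contact_force: [-0.6, -0.9, 1.7]
opening: 0.0293
```

>>> move_arm(increments=[[[0, 0, 0, 0], [0, 0, 0, 0], [0, 0, 0, 0], [0, 0, 0, 0], [0, 0, 0, 0], [0, 0, 0, 0]]], gripper=1, squeeze=80)

```text
t: 28.62
tool_pos: [0.6692, -0.0585, 0.097]
tool_rot: [-0.742, 1.44, 0.738]
contact_force: [-2.1, -2.9, 5.2]
opening: 0.0081
```

Run:
```python
from h import *
o=ctrl.get_obs();print(o["tool_pos"],toU(o["tool_pos"]),o["contact_force"],o["wrist_torque"],o["opening"])
goto(o["tool_pos"],UA)
```

```text
[ 0.66915551 -0.05846148  0.09700141] [21.85372675 -0.74467468] [-2.05725834 -2.91386215  5.16281029] [-0.54687466  0.44040912 -0.01245187] 0.008106041762916606
shift [0. 0. 0.] turn(units) 0.711 jaw deg 54.4 after-turn-first [0. 0. 0.]
```

>>> move_arm(increments=[[[0, 0, 0, 0], [0, 0, 0, 0], [0, 0, 0, 0], [0.012, 0.007, 0, 0], [0.012, 0, 0, 0], [0, 0, 0, 0], [0, 0, 0, 0]]], gripper=0.7)

```text
t: 29.2
tool_pos: [0.6667, -0.0563, 0.0886]
tool_rot: [-0.74, 1.442, 0.741]
contact_force: [0.6, -0.2, 0.1]
opening: 0.0256
```

>>> move_arm(increments=[[[0, 0, 0, 0], [0, 0, 0, 0], [0, 0, 0, 0], [0, 0, 0, 0], [0, 0, 0, 0], [0, 0, 0, 0]]], gripper=1)

```text
t: 29.7
tool_pos: [0.6668, -0.0569, 0.0893]
tool_rot: [-0.741, 1.442, 0.74]
contact_force: [-3.6, -1.9, 0.9]
opening: 0.0087
```

Run:
```python
from h import *
o=ctrl.get_obs();print(o["tool_pos"],toU(o["tool_pos"]),o["contact_force"],o["wrist_torque"],o["opening"])
```

```text
[ 0.6668312  -0.05690842  0.08933417] [19.30296758  0.39901079] [-3.64852462 -1.85444804  0.89572193] [-0.32996182  0.51335034  0.01767457] 0.00866073386521199
```

Gripped well. Press down 8 mm in small steps.

>>> move_arm(increments=[[[0.006, 0, 0, 0], [0.006, 0, 0, 0], [0.006, 0, 0, 0], [0.006, 0, 0, 0], [0.006, 0, 0, 0], [0, 0, 0, 0], [0, 0, 0, 0]]])

```text
t: 30.28
tool_pos: [0.6669, -0.0569, 0.0828]
tool_rot: [-0.741, 1.442, 0.741]
contact_force: [-4.8, -2.4, 6.7]
opening: 0.0085
```

>>> move_arm(increments=[[[0.004, 0, 0, 0], [0.004, 0, 0, 0], [0, 0, 0, 0], [0, 0, 0, 0]]])

```text
t: 30.62
tool_pos: [0.6669, -0.0569, 0.0819]
tool_rot: [-0.741, 1.442, 0.741]
contact_force: [-8.4, -1.2, 11.0]
opening: 0.0084
```

>>> move_arm(increments=[[[0.004, 0, 0, 0], [0.004, 0, 0, 0], [0.004, 0, 0, 0], [0, 0, 0, 0], [0, 0, 0, 0]]])

```text
t: 31.03
tool_pos: [0.6671, -0.0569, 0.0818]
tool_rot: [-0.741, 1.443, 0.741]
contact_force: [-15.8, -1.3, 22.0]
opening: 0.0081
```

>>> move_arm(increments=[[[0.004, 0, 0, 0], [0.004, 0, 0, 0], [0, 0, 0, 0], [0, 0, 0, 0]]])

```text
t: 31.37
tool_pos: [0.6672, -0.0569, 0.0817]
tool_rot: [-0.741, 1.443, 0.741]
contact_force: [-19.6, 0.7, 29.3]
opening: 0.0082
```

>>> move_arm(increments=[[[-0.006, 0, 0, 0.06], [0, 0, 0, 0.065], [0, 0, 0, 0.065], [0, 0, 0, 0.065], [0, 0, 0, 0.065], [0, 0, 0, 0.065], [0, 0, 0, 0.065], [0, 0, 0, 0.065], [0, 0, 0, 0.065], [0, 0, 0, 0.065], [0, 0, 0, 0.064], [0, 0, 0, 0], [0, 0, 0, 0], [0, 0, 0, 0]]])

```text
t: 32.53
tool_pos: [0.6686, -0.0563, 0.0818]
tool_rot: [0.129, 1.564, -0.128]
contact_force: [-10.7, 1.3, 20.7]
opening: 0.0086
```

Run:
```python
from h import *
o=ctrl.get_obs();print(o["tool_pos"],toU(o["tool_pos"]),o["contact_force"],o["wrist_torque"],o["opening"])
goto(o["tool_pos"],UA)
```

```text
[ 0.66863388 -0.05632131  0.08175498] [20.98248791  1.27853037] [-10.73378342   1.26649168  20.70608869] [ 1.78550678e-01  1.81594461e+00 -1.26081001e-03] 0.008577878854166863
shift [0. 0. 0.] turn(units) 0.002 jaw deg -9.4 after-turn-first [0. 0. 0.]
```

>>> move_arm(increments=[[[0, 0, 0, 0.002], [0, 0, 0, 0], [0, 0, 0, 0]]])

```text
t: 32.78
tool_pos: [0.6686, -0.0564, 0.0818]
tool_rot: [0.131, 1.564, -0.131]
contact_force: [-11.2, 2.1, 20.7]
opening: 0.0085
```

>>> move_arm(increments=[[[0, 0, 0, 0], [0, 0, 0, 0], [0, 0, 0, 0], [0, 0, 0, 0], [-0.05, 0, 0, 0], [-0.1, 0, 0, 0], [-0.1, 0, 0, 0], [-0.1, 0, 0, 0], [-0.1, 0, -0.1, 0], [-0.05, 0, -0.1, 0], [0, 0, -0.1, 0], [0, 0, 0, 0], [0, 0, 0, 0]]], gripper=0.65)

```text
t: 33.87
tool_pos: [0.5924, -0.0435, 0.2015]
tool_rot: [0.132, 1.566, -0.131]
contact_force: [0.3, -0.2, 0.0]
opening: 0.0298
```

Run:
```python
from h import *
im=shot("wrist");save(im,"w8");W=cloud(im);inserted(W,0);inserted(W,-45)
U=toU(W);m=(abs(U[...,0]-20)<25)&(abs(U[...,1])<25)&(W[...,2]>.08)
t=W[m];print(m.sum(),np.percentile(t[:,2],[5,50,95]),cv2.minAreaRect(U[m].astype(np.float32)))
goto([*fromU(-50,0),.0535],UA)
```

```text
0 plate [[-61.5, -17.0], [-3.5, 16.3]] 1906
-45 plate [[-61.7, -61.6], [-3.6, -27.9]] 1527
4271 [0.08811528 0.26825364 0.27910392] ((10.79462718963623, -1.1140708923339844), (28.828170776367188, 36.2657356262207), 7.2908735275268555)
shift [ 0.591 -0.004  0.022] turn(units) 0.0 jaw deg -9.6 after-turn-first [ 0.591 -0.004  0.022]
```

View pics/w8.png

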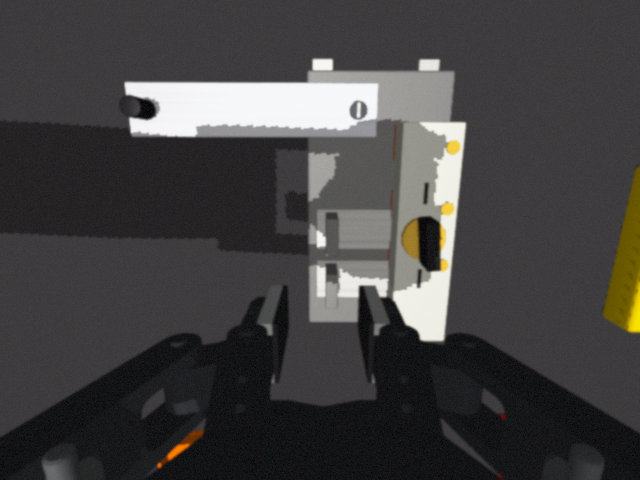

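```bash
cat >> h.py <<'E'
def peg(W):
    U=toU(W);m=(abs(U[...,0]-20)<25)&(abs(U[...,1])<25)&(W[...,2]>.083)&(W[...,2]<.1)
    print("peg",m.sum(),np.median(W[m][:,2]),cv2.minAreaRect(U[m].astype(np.float32)))
E
python3 - <<'E'
from h import *
peg(cloud(shot("wrist")))
peg(cloud(shot("top")))
E
```

```text
peg 822 0.08901104965139944 ((19.710548400878906, 0.10711479187011719), (10.850143432617188, 36.25762176513672), 7.089883327484131)
peg 0 nan ((0.0, 0.0), (0.0, 0.0), 0.0)
  return _methods._mean(a, axis=axis, dtype=dtype,
  ret = ret.dtype.type(ret / rcount)
```

The bar is down (top at 89 mm) but about 7° short of the index lines. I'll regrip it and finish the turn.

Run:
```python
from h import *
goto([*fromU(20,0),.083],UA+np.radians(7.1))
```

```text
shift [ 0.472 -0.004  0.3  ] turn(units) -0.079 jaw deg -9.6 after-turn-first [ 0.472 -0.041  0.297]
```

>>> move_arm(increments=[[[0, -0.004, 0.1, 0], [0, 0, 0.1, 0], [0, 0, 0.1, 0], [0, 0, 0, -0.04], [0, 0, 0, -0.039], [0.1, 0, 0, 0], [0.1, 0, 0, 0], [0.1, 0, 0, 0], [0.09, 0, 0, 0], [0.04, 0, 0, 0], [0.02, 0, 0, 0], [0, 0, 0, 0], [0, 0, 0, 0], [0, 0, 0, 0]]])

```text
t: 35.18
tool_pos: [0.6684, -0.0578, 0.0909]
tool_rot: [0.034, 1.567, -0.034]
contact_force: [-0.2, -0.3, 0.3]
opening: 0.0301
```

Run:
```python
from h import *
o=ctrl.get_obs();print(o["contact_force"])
goto([*fromU(20,0),.082],UA+np.radians(7.1))
```

```text
[-0.15971384 -0.27336318  0.25305902]
shift [ 0.036  0.002 -0.004] turn(units) 0.0 jaw deg -2.5 after-turn-first [ 0.036  0.002 -0.004]
```

>>> move_arm(increments=[[[0.018, 0.002, -0.004, 0], [0.016, 0, 0, 0], [0, 0, 0, 0], [0, 0, 0, 0]]])

```text
t: 35.52
tool_pos: [0.6657, -0.0569, 0.0801]
tool_rot: [0.034, 1.571, -0.034]
contact_force: [0.3, -0.7, -0.7]
opening: 0.0299
```

>>> move_arm(increments=[[[0, 0, 0, 0], [0, 0, 0, 0], [0, 0, 0, 0], [0, 0, 0, 0], [0, 0, 0, 0], [0, 0, 0, 0], [0.004, 0, 0, 0], [0.004, 0, 0, 0], [0, 0, 0, 0]]], gripper=1, squeeze=110)

```text
t: 36.27
tool_pos: [0.668, -0.057, 0.0813]
tool_rot: [0.034, 1.566, -0.034]
contact_force: [0.7, 0.8, 8.2]
opening: 0.0079
```

Run:
```python
from h import *
o=ctrl.get_obs();print(o["tool_pos"],toU(o["tool_pos"]),o["contact_force"],o["wrist_torque"],o["opening"])
goto(o["tool_pos"],UA)
```

```text
[ 0.66799474 -0.05700107  0.08127951] [20.46566624  0.50170002] [0.68892832 0.79018914 8.16436977] [ 0.23872435 -0.08337949  0.02145383] 0.00792112436224159
shift [0. 0. 0.] turn(units) 0.079 jaw deg -2.5 after-turn-first [0. 0. 0.]
```

>>> move_arm(increments=[[[0.004, 0, 0, 0], [0.004, 0, 0, 0], [0.003, 0, 0, 0], [0, 0, 0, 0.03], [0, 0, 0, 0.03], [0, 0, 0, 0.022], [0, 0, 0, 0], [0, 0, 0, 0], [0, 0, 0, 0]]])

```text
t: 37.02
tool_pos: [0.6682, -0.057, 0.0807]
tool_rot: [0.135, 1.562, -0.135]
contact_force: [-3.0, 2.3, 16.0]
opening: 0.0078
```

Run:
```python
from h import *
o=ctrl.get_obs();print(o["tool_pos"],o["contact_force"],o["wrist_torque"],o["opening"])
goto(o["tool_pos"],UA)
im=shot("wrist");p=im["pixels"];save({"pixels":p[200:480,220:640]},"w9");W=cloud(im);peg(W)
```

```text
[ 0.668199   -0.05700983  0.08068425] [-3.0039453   2.33143402 16.00790064] [0.37277264 0.74015901 0.02020057] 0.007804496395217521
shift [0. 0. 0.] turn(units) -0.003 jaw deg -9.8 after-turn-first [0. 0. 0.]
peg 3447 0.08928326277236186 ((22.318490982055664, 1.4530181884765625), (32.16947937011719, 34.3541374206543), 35.970829010009766)
```

>>> move_arm(increments=[[[0.004, 0, 0, 0], [0.002, 0, 0, 0], [0, 0, 0, 0], [0, 0, 0, 0]]])

```text
t: 37.4
tool_pos: [0.6683, -0.057, 0.0806]
tool_rot: [0.135, 1.562, -0.135]
contact_force: [-7.3, 3.4, 21.9]
opening: 0.0078
```

>>> move_arm(increments=[[[0, 0, 0, 0], [0, 0, 0, 0], [0, 0, 0, 0], [0, 0, 0, 0], [-0.05, 0, 0, 0], [-0.1, 0, 0, 0], [-0.1, 0, 0, 0], [-0.1, 0, 0, 0], [-0.1, 0, -0.1, 0], [-0.05, 0, -0.1, 0], [0, 0, -0.1, 0], [0, 0, 0, 0], [0, 0, 0, 0]]], gripper=0.65)

```text
t: 38.48
tool_pos: [0.5907, -0.0439, 0.1989]
tool_rot: [0.135, 1.568, -0.135]
contact_force: [-0.1, 0.5, 0.5]
opening: 0.0297
```

Run:
```python
from h import *
im=shot("wrist");W=cloud(im);peg(W);p=im["pixels"];save({"pixels":p[80:300,340:520].repeat(3,0).repeat(3,1)[:600]},"w10")
goto([*fromU(20,0),.082],UA)
```

```text
peg 834 0.0890125169693051 ((20.090713500976562, 0.04322624206542969), (10.545639991760254, 36.05802536010742), 8.959354400634766)
shift [ 0.467 -0.001  0.309] turn(units) -0.003 jaw deg -9.9 after-turn-first [ 0.467 -0.002  0.309]
```

View pics/w10.png

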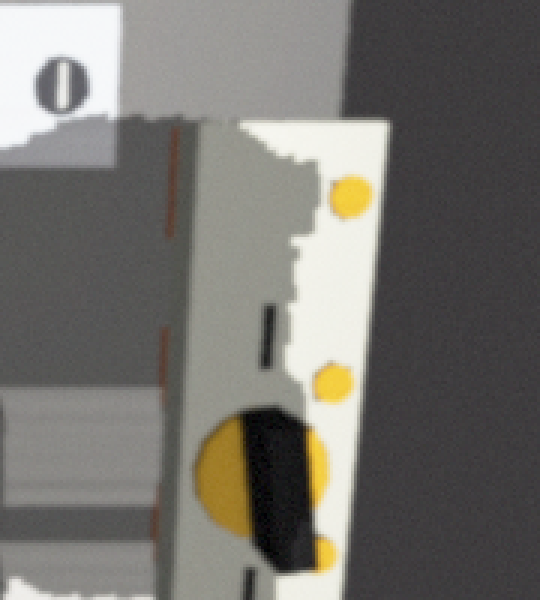

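>>> move_arm(increments=[[[0, 0, 0, 0], [0, 0, 0, 0], [0, 0, 0, 0], [0, 0, 0, 0], [0, 0, 0, 0], [0, 0, 0, 0], [0, 0, 0, 0], [0, 0, 0, 0], [0, 0, 0, 0], [0, 0, 0, 0], [0, 0, 0, 0], [0, 0, 0, 0]]])

```text
t: 39.53
tool_pos: [0.5921, -0.0442, 0.1991]
tool_rot: [0.135, 1.567, -0.135]
contact_force: [-0.4, 0.4, -0.2]
opening: 0.0296
```

Run:
```python
from h import *
im=shot("wrist");W=cloud(im);peg(W)
U=toU(W);m=(abs(U[...,0]-20)<22)&(abs(U[...,1])<22)&(W[...,2]>.062)&(W[...,2]<.072);print("collar z",np.percentile(W[m][:,2],[10,50,90]))
m=(abs(U[...,0]-20)<22)&(abs(U[...,1]-60)<22)&(W[...,2]>.052)&(W[...,2]<.072);print("bridge z",np.percentile(W[m][:,2],[10,50,90]))
```

```text
peg 837 0.08902640675119233 ((19.789796829223633, 0.10500907897949219), (10.350903511047363, 36.10783004760742), 8.814332008361816)
collar z [0.06405763 0.06527036 0.06793987]
bridge z [0.05827651 0.05929907 0.060352  ]
```

The peg stays down and stable, but it comes back about 9° on release. I'll regrip and overshoot by that amount.

Run:
```python
from h import *
goto([*fromU(20,0),.081],UA+np.radians(8.8))
```

```text
shift [ 0.472 -0.001  0.306] turn(units) -0.101 jaw deg -9.9 after-turn-first [ 0.472 -0.049  0.302]
```

>>> move_arm(increments=[[[0, 0, 0.1, 0], [0, 0, 0.1, 0], [0, 0, 0.1, 0], [0, 0, 0.003, -0.05], [0, 0, 0, -0.051], [0.1, 0, 0, 0], [0.1, 0, 0, 0], [0.1, 0, 0, 0], [0.09, 0, 0, 0], [0.04, 0, 0, 0], [0.03, 0, 0, 0], [0.014, 0, 0, 0], [0, 0, 0, 0], [0, 0, 0, 0], [0, 0, 0, 0]]])

```text
t: 40.83
tool_pos: [0.6679, -0.0573, 0.0825]
tool_rot: [0.01, 1.568, -0.011]
contact_force: [-0.8, -0.7, 1.2]
opening: 0.0299
```

>>> move_arm(increments=[[[0, 0, 0, 0], [0, 0, 0, 0], [0, 0, 0, 0], [0, 0, 0, 0], [0, 0, 0, 0], [0, 0, 0, 0], [0, 0, 0, 0], [0, 0, 0, 0]]], gripper=1, squeeze=80)

```text
t: 41.5
tool_pos: [0.668, -0.0573, 0.0822]
tool_rot: [0.01, 1.568, -0.011]
contact_force: [2.0, 1.4, 5.5]
opening: 0.0082
```

Run:
```python
from h import *
o=ctrl.get_obs();print(o["tool_pos"],toU(o["tool_pos"]),o["contact_force"],o["wrist_torque"],o["opening"])
goto(o["tool_pos"],UA)
```

```text
[ 0.66799845 -0.05730553  0.08221807] [20.52009211  0.20212073] [2.04844266 1.37998789 5.53981161] [ 0.00452629 -0.22630225  0.00709626] 0.00818963627804701
shift [0. 0. 0.] turn(units) 0.098 jaw deg -0.8 after-turn-first [0. 0. 0.]
```

>>> move_arm(increments=[[[0.004, 0, 0, 0], [0.004, 0, 0, 0], [0.004, 0, 0, 0], [0.004, 0, 0, 0], [0, 0, 0, 0.033], [0, 0, 0, 0.033], [0, 0, 0, 0.033], [0, 0, 0, 0], [0, 0, 0, 0]]])

```text
t: 42.25
tool_pos: [0.6683, -0.0573, 0.082]
tool_rot: [0.132, 1.564, -0.133]
contact_force: [-6.8, 1.0, 21.0]
opening: 0.0081
```

Run:
```python
from h import *
o=ctrl.get_obs();print(o["tool_pos"],o["contact_force"],o["wrist_torque"],o["opening"])
```

```text
[ 0.66828365 -0.0573015   0.08200511] [-6.83527657  0.98281039 21.00159627] [0.09134752 1.26101619 0.02187816] 0.008073950471221001
```

>>> move_arm(increments=[[[0, 0, 0, 0.033], [0, 0, 0, 0.033], [0, 0, 0, 0.033], [0, 0, 0, 0], [0, 0, 0, 0], [0, 0, 0, 0], [0, 0, 0, 0]]])

```text
t: 42.83
tool_pos: [0.6684, -0.0573, 0.082]
tool_rot: [0.254, 1.553, -0.255]
contact_force: [-6.2, 0.7, 20.7]
opening: 0.0082
```

Run:
```python
from h import *
o=ctrl.get_obs();print(o["tool_pos"],o["contact_force"],o["wrist_torque"],o["opening"]);goto(o["tool_pos"],UA)
```

```text
[ 0.66838087 -0.05733845  0.08202633] [-6.20778383  0.72500227 20.69586939] [0.28751984 1.19601406 0.0024195 ] 0.008160496253779835
shift [0. 0. 0.] turn(units) -0.1 jaw deg -18.6 after-turn-first [0. 0. 0.]
```

>>> move_arm(increments=[[[0, 0, 0, 0], [0, 0, 0, 0], [0, 0, 0, 0], [0, 0, 0, 0], [-0.05, 0, 0, 0], [-0.1, 0, 0, 0], [-0.1, 0, 0, 0], [-0.1, 0, 0, 0], [-0.1, 0, -0.1, 0], [-0.05, 0, -0.1, 0], [0, 0, -0.1, 0], [0, 0, 0, 0], [0, 0, 0, 0]]], gripper=0.65)

```text
t: 43.92
tool_pos: [0.5942, -0.0328, 0.2011]
tool_rot: [0.254, 1.557, -0.254]
contact_force: [0.4, -0.5, 0.0]
opening: 0.0297
```

Run:
```python
from h import *
im=shot("wrist");W=cloud(im);peg(W);inserted(W,0);inserted(W,-45)
goto([*fromU(20,0),.081],UA)
```

```text
peg 829 0.08905061465550831 ((20.008014678955078, 0.026668548583984375), (10.48556900024414, 36.23981857299805), 0.8604024052619934)
0 plate [[-61.4, -16.8], [-3.4, 16.7]] 1856
-45 plate [[-61.7, -61.1], [-3.5, -27.9]] 1370
shift [0.48  0.    0.306] turn(units) -0.1 jaw deg -18.6 after-turn-first [ 0.48  -0.048  0.303]
```

The bar is now within 0.9° of the index line and down, with the blades still home. Now pull the blades, middle one first.

Run:
```python
from h import *
goto([*fromU(-50,0),.053],UA)
```

```text
shift [ 0.592 -0.043  0.03 ] turn(units) -0.1 jaw deg -18.6 after-turn-first [ 0.592 -0.048  0.023]
```

>>> move_arm(increments=[[[0, 0, 0, -0.05], [0, 0, 0, -0.05], [0, -0.024, 0.012, 0], [0, -0.024, 0.011, 0], [0.1, 0, 0, 0], [0.1, 0, 0, 0], [0.1, 0, 0, 0], [0.1, 0, 0, 0], [0.08, 0, 0, 0], [0.06, 0, 0, 0], [0.03, 0, 0, 0], [0.012, 0, 0, 0], [0, 0, 0, 0], [0, 0, 0, 0], [0, 0, 0, 0]]])

```text
t: 45.22
tool_pos: [0.6005, -0.0464, 0.0577]
tool_rot: [0.131, 1.564, -0.132]
contact_force: [-0.0, -0.4, 0.5]
opening: 0.0299
```

Run:
```python
from h import *
o=ctrl.get_obs();print(o["contact_force"]);goto([*fromU(-50,0),.052],UA)
```

```text
[-0.04802805 -0.44162157  0.54022053]
shift [ 0.023  0.001 -0.009] turn(units) -0.0 jaw deg -9.6 after-turn-first [ 0.023  0.001 -0.009]
```

>>> move_arm(increments=[[[0.02, 0, -0.008, 0], [0, 0, 0, 0], [0, 0, 0, 0]]])

```text
t: 45.47
tool_pos: [0.5971, -0.0456, 0.0511]
tool_rot: [0.131, 1.567, -0.131]
contact_force: [0.0, -0.2, -0.4]
opening: 0.0298
```

>>> move_arm(increments=[[[0, 0, 0, 0], [0, 0, 0, 0], [0, 0, 0, 0], [0, 0, 0, 0], [0, 0, 0, 0], [0, 0, 0, 0], [0, 0, 0, 0]]], gripper=1, squeeze=60)

```text
t: 46.05
tool_pos: [0.5976, -0.0457, 0.0514]
tool_rot: [0.131, 1.566, -0.131]
contact_force: [-1.3, -0.5, 2.4]
opening: 0.0088
```

>>> move_arm(increments=[[[-0.003, 0, 0, 0], [0, 0, -0.015, 0], [0, 0, -0.025, 0], [0, 0, -0.03, 0], [0, 0, -0.03, 0], [0, 0, -0.03, 0], [0, 0, -0.02, 0], [0, 0, 0, 0], [0, 0, 0, 0]]])

```text
t: 46.8
tool_pos: [0.5599, -0.0394, 0.0518]
tool_rot: [0.131, 1.567, -0.131]
contact_force: [0.3, -1.4, -1.8]
opening: 0.0088
```

Run:
```python
from h import *
o=ctrl.get_obs();print(o["contact_force"],o["opening"],toU(o["tool_pos"]))
im=shot("top");W=cloud(im)
x,y=W[...,0],W[...,1];m=(abs(x-.466)<.12)&(abs(y+.346)<.12)&(W[...,2]>.013)&(W[...,2]<.025)
P=W[m];print("tray rim",np.percentile(P,[1,99],axis=0).round(3),cv2.minAreaRect((P[:,:2]*1000).astype(np.float32)))
goto([.44,-.31,.15],0)
```

```text
[ 0.34131486 -1.36252415 -1.79198842] 0.008778839566376411 [-89.03999715  -0.11860796]
tray rim [[ 0.372 -0.434  0.013]
 [ 0.56  -0.255  0.024]] ((465.83734130859375, -344.06689453125), (187.41639709472656, 181.2202911376953), 0.7606673836708069)
shift [-0.393 -1.147 -0.294] turn(units) -0.107 jaw deg -9.6 after-turn-first [-0.393 -1.082 -0.481]
```

>>> move_arm(increments=[[[-0.08, 0, 0, 0], [-0.1, 0, 0, 0], [-0.11, 0, 0, 0], [-0.1, 0, 0, -0.054], [0, 0, 0, -0.053], [0, -0.092, -0.04, 0], [0, -0.092, -0.04, 0], [0, -0.092, -0.04, 0], [0, -0.092, -0.04, 0], [0, -0.092, -0.04, 0], [0, -0.092, -0.04, 0], [0, -0.092, -0.04, 0], [0, -0.092, -0.04, 0], [0, -0.092, -0.04, 0], [0, -0.092, -0.04, 0], [0, -0.092, -0.04, 0], [0, -0.092, -0.04, 0], [0, 0, 0, 0], [0, 0, 0, 0], [0, 0, 0, 0]]])

```text
t: 48.52
tool_pos: [0.4407, -0.3153, 0.1492]
tool_rot: [0.0, 1.571, 0.001]
contact_force: [0.7, 0.2, -1.2]
opening: 0.0089
```

Run:
```python
from h import *
o=ctrl.get_obs();print(o["contact_force"],o["opening"],o["tool_pos"])
im=shot("wrist");W=cloud(im);save(im,"w11");t=o["tool_pos"]
m=(abs(W[...,2]-t[2]+.021)<.006)&(abs(W[...,0]-t[0]-.03)<.05)&(abs(W[...,1]-t[1])<.025);P=(W[m]-t)*1000
print(np.percentile(P,[1,50,99],axis=0).round(1))
goto([.44,-.315,.03],0)
```

```text
[ 0.73111067  0.22765839 -1.22099602] 0.008908443502637921 [ 0.44066313 -0.31526779  0.14916843]
[[-10.8 -15.5 -23.6]
 [ 36.8   4.7 -20.2]
 [ 70.7  17.  -18.5]]
shift [ 0.477 -0.001 -0.003] turn(units) 0.001 jaw deg 0.1 after-turn-first [ 0.477 -0.001 -0.003]
```

View pics/w11.png

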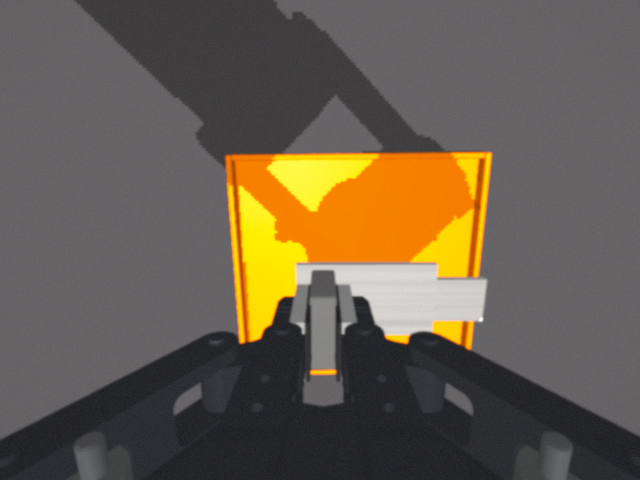

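>>> move_arm(increments=[[[0.06, 0, 0, 0], [0.08, 0, 0, 0], [0.08, 0, 0, 0], [0.08, 0, 0, 0], [0.08, 0, 0, 0], [0.05, 0, 0, 0], [0.03, 0, 0, 0], [0.018, 0, 0, 0], [0, 0, 0, 0], [0, 0, 0, 0], [0, 0, 0, 0]]])

```text
t: 49.48
tool_pos: [0.4413, -0.3162, 0.0311]
tool_rot: [-0.002, 1.569, -0.001]
contact_force: [-0.4, 1.0, -0.2]
opening: 0.0088
```

>>> move_arm(increments=[[[0.004, 0, 0, 0], [0.004, 0, 0, 0], [0.003, 0, 0, 0], [0, 0, 0, 0], [0, 0, 0, 0]]])

```text
t: 49.9
tool_pos: [0.4408, -0.3158, 0.0274]
tool_rot: [-0.001, 1.57, -0.0]
contact_force: [0.1, -0.4, -0.8]
opening: 0.009
```

>>> move_arm(increments=[[[0, 0, 0, 0], [0, 0, 0, 0], [0, 0, 0, 0], [0, 0, 0, 0], [-0.05, 0, 0, 0], [-0.1, 0, 0, 0], [-0.1, 0, 0, 0], [-0.1, 0, 0, 0], [-0.1, 0, 0, 0], [-0.1, 0, 0, 0], [-0.05, 0, 0, 0], [0, 0, 0, 0], [0, 0, 0, 0]]], gripper=0.65)

```text
t: 50.98
tool_pos: [0.4407, -0.3157, 0.1776]
tool_rot: [-0.001, 1.57, -0.0]
contact_force: [-0.3, 0.1, -0.6]
opening: 0.0296
```

```bash
python3 - <<'E' 2>/dev/null
from h import *
im=shot("top");W=cloud(im);x,y=W[...,0],W[...,1]
p=im["pixels"].astype(int);m=(abs(x-.466)<.085)&(abs(y+.345)<.08)&(p[...,2]>100)&(p.max(-1)-p.min(-1)<60)&(W[...,2]<.045)
P=W[m];print(m.sum(),np.percentile(P,[2,50,98],axis=0).round(3).tolist(),cv2.minAreaRect((P[:,:2]*1000).astype(np.float32)))
inserted(W,-45)
goto([*fromU(-50,-45),.20],UA)
E
```

```text
461 [[0.431, -0.334, 0.003], [0.467, -0.318, 0.009], [0.509, -0.301, 0.041]] ((470.8956298828125, -318.2620544433594), (80.69166564941406, 35.742591857910156), 0.7932677268981934)
-45 plate [[-68.7, -63.6], [-3.4, -25.5]] 207
shift [-0.096  0.9    0.604] turn(units) 0.107 jaw deg 0.0 after-turn-first [-0.096  0.988  0.445]
```

>>> move_arm(increments=[[[-0.05, 0, 0, 0.054], [-0.046, 0, 0, 0.053], [0, 0.09, 0.0405, 0], [0, 0.09, 0.0405, 0], [0, 0.09, 0.0405, 0], [0, 0.09, 0.0405, 0], [0, 0.09, 0.0405, 0], [0, 0.09, 0.0405, 0], [0, 0.09, 0.0405, 0], [0, 0.09, 0.0405, 0], [0, 0.09, 0.0405, 0], [0, 0.09, 0.0405, 0], [0, 0.088, 0.04, 0], [0, 0, 0, 0], [0, 0, 0, 0], [0, 0, 0, 0]]])

```text
t: 52.37
tool_pos: [0.5903, -0.0907, 0.199]
tool_rot: [0.132, 1.57, -0.131]
contact_force: [0.1, -0.2, 0.6]
opening: 0.03
```

```bash
python3 - <<'E' 2>/dev/null
from h import *
im=shot("wrist");W=cloud(im);inserted(W,-45);peg(W)
goto([*fromU(-50,-45),.053],UA)
E
```

```text
-45 plate [[-61.4, -61.4], [-3.5, -28.5]] 1931
peg 960 0.08906614405400737 ((19.887428283691406, 0.023710250854492188), (10.62061595916748, 35.61017608642578), 0.5635093450546265)
shift [0.586 0.004 0.003] turn(units) -0.0 jaw deg -9.6 after-turn-first [0.586 0.004 0.003]
```

>>> move_arm(increments=[[[0.08, 0.004, 0.003, 0], [0.1, 0, 0, 0], [0.1, 0, 0, 0], [0.1, 0, 0, 0], [0.08, 0, 0, 0], [0.06, 0, 0, 0], [0.04, 0, 0, 0], [0.026, 0, 0, 0], [0, 0, 0, 0], [0, 0, 0, 0], [0, 0, 0, 0]]])

```text
t: 53.33
tool_pos: [0.5932, -0.0901, 0.056]
tool_rot: [0.131, 1.565, -0.132]
contact_force: [0.7, -0.4, 0.7]
opening: 0.0298
```

>>> move_arm(increments=[[[0, 0, 0, 0], [0, 0, 0, 0], [0, 0, 0, 0], [0, 0, 0, 0], [0, 0, 0, 0], [0, 0, 0, 0], [0, 0, 0, 0]]], gripper=1)

```text
t: 53.92
tool_pos: [0.5918, -0.0895, 0.056]
tool_rot: [0.131, 1.569, -0.131]
contact_force: [-6.1, 1.1, 6.7]
opening: 0.0089
```

```bash
python3 - <<'E' 2>/dev/null
from h import *
o=ctrl.get_obs();print(o["contact_force"],o["opening"],toU(o["tool_pos"]),o["tool_pos"][2])
E
```

```text
[-6.0934516   1.11247514  6.74663278] 0.008936841714448642 [-49.22768369 -44.21681612] 0.056034788256081366
```

>>> move_arm(increments=[[[-0.003, 0, 0, 0], [0, 0, -0.015, 0], [0, 0, -0.025, 0], [0, 0, -0.03, 0], [0, 0, -0.03, 0], [0, 0, -0.03, 0], [0, 0, -0.02, 0], [0, 0, 0, 0], [0, 0, 0, 0]]])

```text
t: 54.67
tool_pos: [0.5545, -0.0833, 0.056]
tool_rot: [0.132, 1.568, -0.131]
contact_force: [-3.2, 0.5, 7.2]
opening: 0.009
```

```bash
python3 - <<'E' 2>/dev/null
from h import *
o=ctrl.get_obs();print(o["contact_force"],o["opening"],toU(o["tool_pos"]))
goto([.4405,-.365,.15],0)
E
```

```text
[-3.22566899  0.53571489  7.23906056] 0.008953932562605538 [-87.03952446 -44.34271733]
shift [-0.376 -1.187 -0.263] turn(units) -0.107 jaw deg -9.6 after-turn-first [-0.376 -1.127 -0.457]
```

>>> move_arm(increments=[[[-0.08, 0, 0, 0], [-0.1, 0, 0, 0], [-0.1, 0, 0, 0], [-0.096, 0, 0, -0.054], [0, 0, 0, -0.053], [0, -0.094, -0.038, 0], [0, -0.094, -0.038, 0], [0, -0.094, -0.038, 0], [0, -0.094, -0.038, 0], [0, -0.094, -0.038, 0], [0, -0.094, -0.038, 0], [0, -0.094, -0.038, 0], [0, -0.094, -0.038, 0], [0, -0.094, -0.038, 0], [0, -0.094, -0.038, 0], [0, -0.094, -0.038, 0], [0, -0.094, -0.038, 0], [0, 0, 0, 0], [0, 0, 0, 0], [0, 0, 0, 0]]])

```text
t: 56.33
tool_pos: [0.4411, -0.3646, 0.1484]
tool_rot: [0.001, 1.572, 0.002]
contact_force: [-0.2, 1.7, -0.9]
opening: 0.0087
```

Run:
```python
from h import *
o=ctrl.get_obs();print(o["contact_force"],o["opening"],o["tool_pos"])
im=shot("wrist");W=cloud(im);t=o["tool_pos"]
m=(abs(W[...,2]-t[2]+.024)<.006)&(abs(W[...,0]-t[0]-.03)<.05)&(abs(W[...,1]-t[1])<.025);P=(W[m]-t)*1000
print(np.percentile(P,[1,50,99],axis=0).round(1))
m=(abs(W[...,0]-.47)<.07)&(abs(W[...,1]+.318)<.03)&(W[...,2]<.045)&(im["pixels"][...,2]>100);print("placed",m.sum(),np.percentile(W[m],[2,98],axis=0).round(3).tolist())
goto([.4405,-.365,.032],0)
```

```text
[-0.18102478  1.70592924 -0.90476922] 0.008652903283196435 [ 0.44105322 -0.36460626  0.14839687]
[[-11.  -16.4 -27.9]
 [ 36.6   4.  -24.8]
 [ 70.7  16.5 -22.8]]
placed 5078 [[0.429, -0.332, 0.003], [0.51, -0.299, 0.038]]
shift [ 0.466 -0.003 -0.003] turn(units) 0.001 jaw deg 0.1 after-turn-first [ 0.466 -0.003 -0.003]
```

>>> move_arm(increments=[[[0.06, 0, 0, 0], [0.08, 0, 0, 0], [0.08, 0, 0, 0], [0.08, 0, 0, 0], [0.08, 0, 0, 0], [0.04, 0, 0, 0], [0.025, 0, 0, 0], [0.011, 0, 0, 0], [0, 0, 0, 0], [0, 0, 0, 0], [0, 0, 0, 0]]])

```text
t: 57.3
tool_pos: [0.4423, -0.3662, 0.0367]
tool_rot: [-0.002, 1.569, -0.001]
contact_force: [-0.1, 0.0, -0.1]
opening: 0.0087
```

>>> move_arm(increments=[[[0.004, 0, 0, 0], [0.003, 0, 0, 0], [0, 0, 0, 0], [0, 0, 0, 0]]])

```text
t: 57.63
tool_pos: [0.4415, -0.3655, 0.0337]
tool_rot: [-0.001, 1.571, 0.0]
contact_force: [0.3, 0.3, -0.6]
opening: 0.0087
```

>>> move_arm(increments=[[[0.003, 0, 0, 0], [0, 0, 0, 0], [0, 0, 0, 0]]])

```text
t: 57.88
tool_pos: [0.4414, -0.3654, 0.0327]
tool_rot: [-0.0, 1.571, 0.001]
contact_force: [0.8, 0.8, -0.7]
opening: 0.0089
```

>>> move_arm(increments=[[[0, 0, 0, 0], [0, 0, 0, 0], [0, 0, 0, 0], [0, 0, 0, 0], [-0.05, 0, 0, 0], [-0.1, 0, 0, 0], [-0.1, 0, 0, 0], [-0.1, 0, 0, 0], [-0.1, 0, 0, 0], [-0.1, 0, 0, 0], [-0.1, 0, 0, 0], [0, 0, 0, 0], [0, 0, 0, 0]]], gripper=0.65)

```text
t: 58.97
tool_pos: [0.4424, -0.3664, 0.1986]
tool_rot: [-0.004, 1.567, -0.003]
contact_force: [-0.0, 0.2, -1.3]
opening: 0.0298
```

Run:
```python
from h import *
im=shot("wrist");W=cloud(im)
for yc in (-.318,-.366):
    m=(abs(W[...,0]-.47)<.07)&(abs(W[...,1]-yc)<.024)&(W[...,2]<.045)&(im["pixels"][...,2]>100);P=W[m];print("placed",m.sum(),np.percentile(P,[2,98],axis=0).round(3).tolist(), np.percentile(P[P[:,2]<.02][:,2],[5,50,95]))
im=shot("top");W=cloud(im);a=ctrl.trace("top","cover_knob")[0];P=W[a["region"]];k=P[P[:,2]>.05];print("knob",a["score"],np.median(k,0),np.percentile(k,[5,95],axis=0).round(3).tolist())
goto([.4724,.0724,.18],UA)
```

```text
placed 3707 [[0.428, -0.333, 0.003], [0.51, -0.299, 0.038]] [0.00354065 0.00721272 0.00847243]
placed 3187 [[0.43, -0.382, 0.004], [0.511, -0.349, 0.038]] [0.00574641 0.00718334 0.00844461]
knob 0.66 [0.47219506 0.07122097 0.05805749] [[0.466, 0.065, 0.054], [0.479, 0.078, 0.061]]
shift [0.059 1.749 0.127] turn(units) 0.107 jaw deg 0.0 after-turn-first [ 0.059  1.745 -0.167]
```

>>> move_arm(increments=[[[0, 0, 0, 0.054], [0, 0, 0, 0.053], [0, 0.125, -0.012, 0], [0, 0.125, -0.012, 0], [0, 0.125, -0.012, 0], [0, 0.125, -0.012, 0], [0, 0.125, -0.012, 0], [0, 0.125, -0.012, 0], [0, 0.125, -0.012, 0], [0, 0.125, -0.012, 0], [0, 0.125, -0.012, 0], [0, 0.125, -0.012, 0], [0, 0.125, -0.012, 0], [0, 0.125, -0.012, 0], [0, 0.125, -0.012, 0], [0, 0.12, -0.011, 0], [0, 0, 0, 0], [0, 0, 0, 0], [0, 0, 0, 0]]], gripper=0.45)

```text
t: 60.7
tool_pos: [0.4724, 0.0713, 0.1941]
tool_rot: [0.131, 1.569, -0.132]
contact_force: [-0.6, 0.5, 0.2]
opening: 0.047
```

Run:
```python
from h import *
print(fromU(-30,95));goto([.4726,.0720,.050],UA)
```

```text
[0.63399516 0.04458997]
shift [0.576 0.003 0.002] turn(units) 0.0 jaw deg -9.6 after-turn-first [0.576 0.003 0.002]
```

>>> move_arm(increments=[[[0.08, 0.003, 0.002, 0], [0.1, 0, 0, 0], [0.1, 0, 0, 0], [0.1, 0, 0, 0], [0.08, 0, 0, 0], [0.06, 0, 0, 0], [0.03, 0, 0, 0], [0.014, 0, 0, 0], [0, 0, 0, 0], [0, 0, 0, 0], [0, 0, 0, 0]]])

```text
t: 61.62
tool_pos: [0.4747, 0.0721, 0.0556]
tool_rot: [0.132, 1.564, -0.132]
contact_force: [0.1, 0.5, 0.3]
opening: 0.0468
```

>>> move_arm(increments=[[[0, 0, 0, 0], [0, 0, 0, 0], [0, 0, 0, 0], [0, 0, 0, 0], [0, 0, 0, 0], [0, 0, 0, 0], [0, 0, 0, 0], [0, 0, 0, 0]]], gripper=1, squeeze=25)

```text
t: 62.28
tool_pos: [0.4726, 0.0726, 0.055]
tool_rot: [0.131, 1.57, -0.131]
contact_force: [-7.1, 0.5, 8.2]
opening: 0.0149
```

>>> move_arm(increments=[[[0, -0.0518, 0.002, -0.05], [0, -0.0518, 0.002, -0.05], [0, -0.0518, 0.002, -0.05], [0, -0.0518, 0.002, -0.05], [0, -0.0518, 0.002, -0.05], [0, -0.0518, 0.002, -0.05], [0, -0.0518, 0.002, -0.05], [0, -0.0518, 0.002, -0.05], [0, -0.0518, 0.002, -0.05], [0, -0.0518, 0.002, -0.05], [0, 0, 0, 0], [0, 0, 0, 0]]])

```text
t: 63.28
tool_pos: [0.5014, -0.0525, 0.0551]
tool_rot: [-0.486, 1.519, 0.483]
contact_force: [-5.2, -3.7, 5.8]
opening: 0.0148
```

```bash
cat >> h.py <<'E'
def arc():
    o=ctrl.get_obs();v=np.array(o["tool_pos"][:2])-fromU(-30,95);u=toU(o["tool_pos"])-[-30,95]
    print("r",np.hypot(*v).round(4),"cover deg",np.degrees(np.arctan2(-u[0],-u[1])).round(2),o["contact_force"].round(1),o["opening"].round(4));goto(o["tool_pos"],UA)
E
python3 -c "from h import *;arc()"
```

```text
Traceback (most recent call last):
  File "h.py", line 71, in arc
    print("r",np.hypot(*v).round(4),"cover deg",np.degrees(np.arctan2(-u[0],-u[1])).round(2),o["contact_force"].round(1),o["opening"].round(4));goto(o["tool_pos"],UA)
                                                                                                                         ^^^^^^^^^^^^^^^^^^
AttributeError: 'float' object has no attribute 'round'
```

>>> move_arm(increments=[[[0, -0.0518, 0.002, -0.05], [0, -0.0518, 0.002, -0.05], [0, -0.0518, 0.002, -0.05], [0, -0.0518, 0.002, -0.05], [0, -0.0518, 0.002, -0.05], [0, -0.0518, 0.002, -0.05], [0, -0.0518, 0.002, -0.05], [0, -0.0518, 0.002, -0.05], [0, -0.0518, 0.002, -0.05], [0, -0.0518, 0.002, -0.05], [0, 0, 0, 0], [0, 0, 0, 0], [0, 0, 0, 0]]])

```text
t: 64.37
tool_pos: [0.6089, -0.1187, 0.0549]
tool_rot: [-1.086, 1.285, 1.084]
contact_force: [-3.6, -2.7, 3.0]
opening: 0.0147
```

```bash
sed -i 's/o\["opening"\].round(4)/o["opening"]/' h.py; python3 -c "from h import *;arc()"
```

```text
r 0.1653 cover deg -0.85 [-3.6 -2.7  3. ] 0.014658433559596134
shift [0. 0. 0.] turn(units) -1.0 jaw deg 80.4 after-turn-first [0. 0. 0.]
```

>>> move_arm(increments=[[[0, 0, 0, 0], [0, 0, 0, 0], [0, 0, 0, 0], [0, 0, 0, 0], [-0.05, 0, 0, 0], [-0.1, 0, 0, 0], [-0.1, 0, 0, 0], [-0.1, 0, 0, 0], [-0.1, 0, 0, 0], [-0.1, 0.1, 0, 0], [-0.1, 0.1, 0, 0], [0, 0.1, 0, 0], [0, 0, 0, 0], [0, 0, 0, 0]]], gripper=0.45)

```text
t: 65.53
tool_pos: [0.5345, -0.1053, 0.218]
tool_rot: [-1.086, 1.282, 1.083]
contact_force: [-0.3, -1.0, -0.2]
opening: 0.0468
```

Run:
```python
from h import *
im=shot("wrist");save(im,"w12");W=cloud(im);peg(W);U=toU(W)
m=(abs(U[...,0]+30)<30)&(abs(U[...,1]+70)<25)&(W[...,2]>.05)&(W[...,2]<.062);print("knob U",np.percentile(U[m],[3,50,97],axis=0).round(1).tolist())
im=shot("top");save(im,"top1");W=cloud(im)
for n in ["reel","jar","driver"]:
    a=ctrl.trace("top",n)[0];print(n,np.nanmedian(W[a["region"]],0).round(3))
```

```text
peg 129 0.08889870555136992 ((20.373065948486328, -14.800224304199219), (11.699922561645508, 7.465968608856201), 3.8087728023529053)
knob U [[-37.3, -84.3], [-28.8, -69.7], [-0.1, -49.7]]
reel [ 0.745 -0.311  0.043]
jar [0.67  0.437 0.066]
driver [0.767 0.261 0.021]
```

View pics/w12.png

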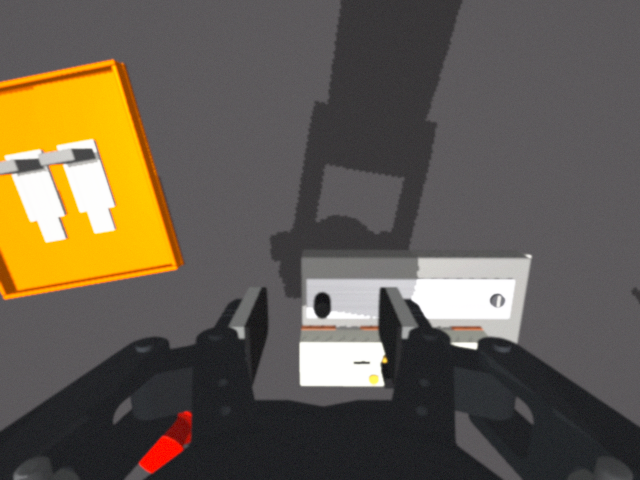

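View pics/top1.png

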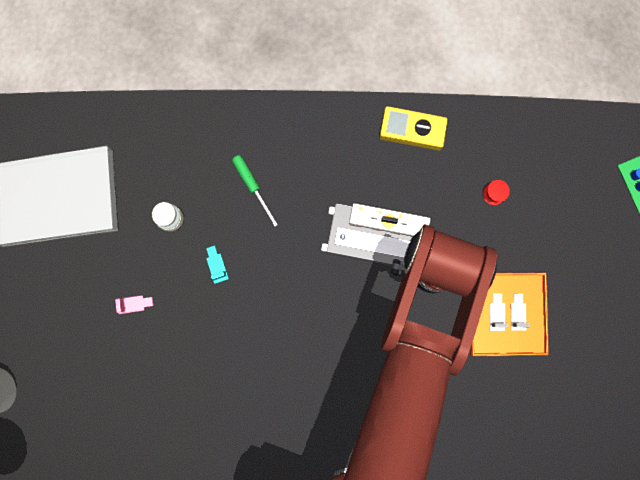

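The cover is shut (knob at about (-29,-70) in the unit), the peg bar is in line at top px (390,219), and both blades lie side by side in the tray at (498,312) and (518,312). The bystanders have not moved.

```bash
python3 -c "
from station import ctrl
print(ctrl.finish_job())"
```

```text
the job is handed in; nothing more can be done
None
```

The job is handed in at about 66 s of robot time. There were two grey blades on the bench. I swung the cover open about 90° and pushed the blades into gaps 1 and 2 until the shoulders met the face. I then pressed the peg fully down and turned it in line, pulled the blades, laid them in the orange tray and shut the cover.

- **Blades:** both lie flat in the tray with their centres about 49 mm apart.
- **Peg:** it is fully down, within about 0.6–0.9° of the index lines. After each of the first two turns it came back 7–9° on release. I regripped it and overshot by 9°, and it then stayed put. I measured it again about 8 s later and it had not moved. The last close view could not confirm the angle because the gripper hid part of the bar, but the top view shows the bar in line.
- **Cover:** the knob is at about (-29, -70) mm in the unit, where it should be when shut (-30, -70).
- **Bystanders:** the reel, jar and driver read within a few mm of their start positions. The pink and turquoise look-alikes appear untouched in the last top view.

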